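# Rack the reels and lock the row with the keeper bars

### The job

Clear the wooden offcut off the reel rack into the grey offcut box, then slide one keeper bar, handle up, fully home into the end slot of the rack (the one that stands apart from the other three), pressing until you feel the hidden stop. Lay all the reels on the rack's floor side by side in one row from that bar, their axes pointing the way the bars slide, and then push the other keeper bar fully home, again until you feel the stop, into the first slot beyond the last reel, so that the row cannot roll apart. Leave the other things on the table where they stand.

Things in the scene. Friction and masses are not known exactly. Their poses are not given: they have to be found in the camera images.
- rack: Fixed rack; x away from the robot, y left, origin on the table. Floor top z 8 mm, x -100 to +50, y +-187; 14 mm high, 12 thick end lips. Beam x +50 to +125 with 4 blind slots 33 wide, z 8 to 42 (first 20 mm open above, then a roof, top z 60), lips rounded 6, at y +158 (end slot, stop0), -18 (stop1), -88 (stop2), -158 (stop3). From the end bar to a bar at stop1, 2, 3: room for just 2, 3, 4 reels (8 mm play).
- stop0: Steel stop hidden in the slot at rack y = 158 mm. Origin: foot of its front face (the face a bar meets), mid width, on the rack floor (8 mm over the table); axes as the rack. It lies 40 to 58 mm behind the slot mouth, different in each slot and start. A bar fully home touches it: the centre of its handle is then 177 mm before this point.
- stop1: Steel stop hidden in the slot at rack y = -18 mm. Origin: foot of its front face (the face a bar meets), mid width, on the rack floor (8 mm over the table); axes as the rack. It lies 40 to 58 mm behind the slot mouth, different in each slot and start. A bar fully home touches it: the centre of its handle is then 177 mm before this point.
- stop2: Steel stop hidden in the slot at rack y = -88 mm. Origin: foot of its front face (the face a bar meets), mid width, on the rack floor (8 mm over the table); axes as the rack. It lies 40 to 58 mm behind the slot mouth, different in each slot and start. A bar fully home touches it: the centre of its handle is then 177 mm before this point.
- stop3: Steel stop hidden in the slot at rack y = -158 mm. Origin: foot of its front face (the face a bar meets), mid width, on the rack floor (8 mm over the table); axes as the rack. It lies 40 to 58 mm behind the slot mouth, different in each slot and start. A bar fully home touches it: the centre of its handle is then 177 mm before this point.
- place1 (a point): Point fixed to the rack, 43 mm over the table, at rack x = 0, y = 105 mm: where the centre of reel number 1 of the row belongs, counted from the end slot. (In a row pushed tight against the end bar the reel lies 4 mm further to +y.)
- place2 (a point): Point fixed to the rack, 43 mm over the table, at rack x = 0, y = 35 mm: where the centre of reel number 2 of the row belongs, counted from the end slot. (In a row pushed tight against the end bar the reel lies 4 mm further to +y.)
- place3 (a point): Point fixed to the rack, 43 mm over the table, at rack x = 0, y = -35 mm: where the centre of reel number 3 of the row belongs, counted from the end slot. (In a row pushed tight against the end bar the reel lies 4 mm further to +y.)
- place4 (a point): Point fixed to the rack, 43 mm over the table, at rack x = 0, y = -105 mm: where the centre of reel number 4 of the row belongs, counted from the end slot. (In a row pushed tight against the end bar the reel lies 4 mm further to +y.)
- reel1_mid (a point): Plywood reel, maybe absent: two flanges 70 mm in diameter, 10 mm thick, on a cardboard core 20 mm in diameter; 90 mm long in all, 70 mm between the flanges; about 120 g. It lies on its flanges (centre 35 mm above what it lies on) and rolls easily. This point is its centre, x its axis. It can be gripped from above across the core, between the flanges.
- reel2_mid (a point): Plywood reel, maybe absent: two flanges 70 mm in diameter, 10 mm thick, on a cardboard core 20 mm in diameter; 90 mm long in all, 70 mm between the flanges; about 120 g. It lies on its flanges (centre 35 mm above what it lies on) and rolls easily. This point is its centre, x its axis. It can be gripped from above across the core, between the flanges.
- reel3_mid (a point): Plywood reel, maybe absent: two flanges 70 mm in diameter, 10 mm thick, on a cardboard core 20 mm in diameter; 90 mm long in all, 70 mm between the flanges; about 120 g. It lies on its flanges (centre 35 mm above what it lies on) and rolls easily. This point is its centre, x its axis. It can be gripped from above across the core, between the flanges.
- reel4_mid (a point): Plywood reel, maybe absent: two flanges 70 mm in diameter, 10 mm thick, on a cardboard core 20 mm in diameter; 90 mm long in all, 70 mm between the flanges; about 120 g. It lies on its flanges (centre 35 mm above what it lies on) and rolls easily. This point is its centre, x its axis. It can be gripped from above across the core, between the flanges.
- bar1_handle (a point): Keeper bar: wooden bar 205 x 28 x 26 mm (x, y, z), lying flat, with an upright wooden handle block on top near one end, 46 mm long (x), 16 mm thick (y), rising to 62 mm above the underside. This point is the handle's centre, 44 mm above the underside; x points along the bar to its plain end, 177 mm away (that end goes into a slot); the other end is 28 mm behind. About 160 g.
- bar2_handle (a point): Keeper bar: wooden bar 205 x 28 x 26 mm (x, y, z), lying flat, with an upright wooden handle block on top near one end, 46 mm long (x), 16 mm thick (y), rising to 62 mm above the underside. This point is the handle's centre, 44 mm above the underside; x points along the bar to its plain end, 177 mm away (that end goes into a slot); the other end is 28 mm behind. About 160 g.
- offcut_mid (a point): Wooden stretcher offcut, 110 x 32 x 20 mm (x, y, z), lying flat on the floor board of the rack. This point is its centre, 10 mm above its underside; x along its length. About 80 g.
- bin: Open grey offcut box, fixed, 160 x 110 mm (x, y) outside, 40 mm high, walls and floor 5 mm. Origin: centre of its underside.
- jar: Bystander: clear jar with a white lid, 72 mm across, 85 mm high. Origin under its centre.
- tape: Bystander: roll of paper tape lying flat, 104 mm across, 36 mm high. Origin under its centre.
- brush: Bystander: paint brush lying on the table. Origin under its middle.
- tin: Bystander: tin with a paper label, 80 mm across, 100 mm high. Origin under its centre.
- tub: Bystander: open white tub, 90 mm across, 90 mm high. Origin under its centre.
- glue: Bystander: white bottle, 60 mm across, 150 mm high. Origin under its centre.

How it is judged:
On the way, in this order (a step that is already met when the one before it is completed fails the run):
1. the offcut lies in the offcut box (x of offcut_mid in the frame of bin between -0.07 and 0.07 m and y of offcut_mid in the frame of bin between -0.045 and 0.045 m and height (world z) of offcut_mid below 0.045 m and linear speed of offcut below 0.05 m/s), for 0.2 s.
2. a keeper bar is in the end slot, within 4 mm of its stop, and pressed against it with more than 2 N (((x of bar1_handle in the frame of stop0 above -0.181 m and y of bar1_handle in the frame of stop0 between -0.025 and 0.025 m and z of bar1_handle in the frame of stop0 between 0.036 and 0.052 m and angle between the x axis of bar1_handle and the x axis of rack, either way round below 0.18 rad and contact force between bar1 and stop0 above 2 N) or (x of bar2_handle in the frame of stop0 above -0.181 m and y of bar2_handle in the frame of stop0 between -0.025 and 0.025 m and z of bar2_handle in the frame of stop0 between 0.036 and 0.052 m and angle between the x axis of bar2_handle and the x axis of rack, either way round below 0.18 rad and contact force between bar2 and stop0 above 2 N))).
3. all the reels lie in a row from the end slot and a bar, in the first slot beyond the last reel, is within 4 mm of its stop and pressed against it with more than 2 N ((((x of bar1_handle in the frame of stop1 above -0.181 m and y of bar1_handle in the frame of stop1 between -0.025 and 0.025 m and z of bar1_handle in the frame of stop1 between 0.036 and 0.052 m and angle between the x axis of bar1_handle and the x axis of rack, either way round below 0.18 rad and contact force between bar1 and stop1 above 2 N) and (horizontal distance between any of reel1_mid, reel2_mid, reel3_mid, reel4_mid and place1 below 0.029 m and horizontal distance between any of reel1_mid, reel2_mid, reel3_mid, reel4_mid and place2 below 0.029 m and y of reel1_mid in the frame of rack between 0.023 and 0.117 m and y of reel2_mid in the frame of rack between 0.023 and 0.117 m and y of reel3_mid in the frame of rack between 0.023 and 0.117 m and y of reel4_mid in the frame of rack between 0.023 and 0.117 m)) or ((x of bar1_handle in the frame of stop2 above -0.181 m and y of bar1_handle in the frame of stop2 between -0.025 and 0.025 m and z of bar1_handle in the frame of stop2 between 0.036 and 0.052 m and angle between the x axis of bar1_handle and the x axis of rack, either way round below 0.18 rad and contact force between bar1 and stop2 above 2 N) and (horizontal distance between any of reel1_mid, reel2_mid, reel3_mid, reel4_mid and place1 below 0.029 m and horizontal distance between any of reel1_mid, reel2_mid, reel3_mid, reel4_mid and place2 below 0.029 m and horizontal distance between any of reel1_mid, reel2_mid, reel3_mid, reel4_mid and place3 below 0.029 m and y of reel1_mid in the frame of rack between -0.047 and 0.117 m and y of reel2_mid in the frame of rack between -0.047 and 0.117 m and y of reel3_mid in the frame of rack between -0.047 and 0.117 m and y of reel4_mid in the frame of rack between -0.047 and 0.117 m)) or ((x of bar1_handle in the frame of stop3 above -0.181 m and y of bar1_handle in the frame of stop3 between -0.025 and 0.025 m and z of bar1_handle in the frame of stop3 between 0.036 and 0.052 m and angle between the x axis of bar1_handle and the x axis of rack, either way round below 0.18 rad and contact force between bar1 and stop3 above 2 N) and (horizontal distance between any of reel1_mid, reel2_mid, reel3_mid, reel4_mid and place1 below 0.029 m and horizontal distance between any of reel1_mid, reel2_mid, reel3_mid, reel4_mid and place2 below 0.029 m and horizontal distance between any of reel1_mid, reel2_mid, reel3_mid, reel4_mid and place3 below 0.029 m and horizontal distance between any of reel1_mid, reel2_mid, reel3_mid, reel4_mid and place4 below 0.029 m and y of reel1_mid in the frame of rack between -0.117 and 0.117 m and y of reel2_mid in the frame of rack between -0.117 and 0.117 m and y of reel3_mid in the frame of rack between -0.117 and 0.117 m and y of reel4_mid in the frame of rack between -0.117 and 0.117 m)) or ((x of bar2_handle in the frame of stop1 above -0.181 m and y of bar2_handle in the frame of stop1 between -0.025 and 0.025 m and z of bar2_handle in the frame of stop1 between 0.036 and 0.052 m and angle between the x axis of bar2_handle and the x axis of rack, either way round below 0.18 rad and contact force between bar2 and stop1 above 2 N) and (horizontal distance between any of reel1_mid, reel2_mid, reel3_mid, reel4_mid and place1 below 0.029 m and horizontal distance between any of reel1_mid, reel2_mid, reel3_mid, reel4_mid and place2 below 0.029 m and y of reel1_mid in the frame of rack between 0.023 and 0.117 m and y of reel2_mid in the frame of rack between 0.023 and 0.117 m and y of reel3_mid in the frame of rack between 0.023 and 0.117 m and y of reel4_mid in the frame of rack between 0.023 and 0.117 m)) or ((x of bar2_handle in the frame of stop2 above -0.181 m and y of bar2_handle in the frame of stop2 between -0.025 and 0.025 m and z of bar2_handle in the frame of stop2 between 0.036 and 0.052 m and angle between the x axis of bar2_handle and the x axis of rack, either way round below 0.18 rad and contact force between bar2 and stop2 above 2 N) and (horizontal distance between any of reel1_mid, reel2_mid, reel3_mid, reel4_mid and place1 below 0.029 m and horizontal distance between any of reel1_mid, reel2_mid, reel3_mid, reel4_mid and place2 below 0.029 m and horizontal distance between any of reel1_mid, reel2_mid, reel3_mid, reel4_mid and place3 below 0.029 m and y of reel1_mid in the frame of rack between -0.047 and 0.117 m and y of reel2_mid in the frame of rack between -0.047 and 0.117 m and y of reel3_mid in the frame of rack between -0.047 and 0.117 m and y of reel4_mid in the frame of rack between -0.047 and 0.117 m)) or ((x of bar2_handle in the frame of stop3 above -0.181 m and y of bar2_handle in the frame of stop3 between -0.025 and 0.025 m and z of bar2_handle in the frame of stop3 between 0.036 and 0.052 m and angle between the x axis of bar2_handle and the x axis of rack, either way round below 0.18 rad and contact force between bar2 and stop3 above 2 N) and (horizontal distance between any of reel1_mid, reel2_mid, reel3_mid, reel4_mid and place1 below 0.029 m and horizontal distance between any of reel1_mid, reel2_mid, reel3_mid, reel4_mid and place2 below 0.029 m and horizontal distance between any of reel1_mid, reel2_mid, reel3_mid, reel4_mid and place3 below 0.029 m and horizontal distance between any of reel1_mid, reel2_mid, reel3_mid, reel4_mid and place4 below 0.029 m and y of reel1_mid in the frame of rack between -0.117 and 0.117 m and y of reel2_mid in the frame of rack between -0.117 and 0.117 m and y of reel3_mid in the frame of rack between -0.117 and 0.117 m and y of reel4_mid in the frame of rack between -0.117 and 0.117 m))) and x of reel1_mid in the frame of rack between -0.025 and 0.025 m and z of reel1_mid in the frame of rack between 0.037 and 0.051 m and angle between the x axis of each of reel1_mid, reel2_mid, reel3_mid, reel4_mid and the x axis of rack, either way round below 0.2 rad and x of reel2_mid in the frame of rack between -0.025 and 0.025 m and z of reel2_mid in the frame of rack between 0.037 and 0.051 m and x of reel3_mid in the frame of rack between -0.025 and 0.025 m and z of reel3_mid in the frame of rack between 0.037 and 0.051 m and x of reel4_mid in the frame of rack between -0.025 and 0.025 m and z of reel4_mid in the frame of rack between 0.037 and 0.051 m).
At the end, for the whole second after the job is handed in: Offcut in the box; a bar in the end slot and one in the first slot past the last reel, each within 4 mm of its stop and upright; all reels lie between them on the rack floor, within 29 mm of their places (25 mm along rack x), axes within 0.2 rad of rack x; all at rest (all of step 1 and (((x of bar1_handle in the frame of stop0 above -0.181 m and y of bar1_handle in the frame of stop0 between -0.025 and 0.025 m and z of bar1_handle in the frame of stop0 between 0.036 and 0.052 m and angle between the x axis of bar1_handle and the x axis of rack, either way round below 0.18 rad) and (x of bar2_handle in the frame of stop1 above -0.181 m and y of bar2_handle in the frame of stop1 between -0.025 and 0.025 m and z of bar2_handle in the frame of stop1 between 0.036 and 0.052 m and angle between the x axis of bar2_handle and the x axis of rack, either way round below 0.18 rad) and (horizontal distance between any of reel1_mid, reel2_mid, reel3_mid, reel4_mid and place1 below 0.029 m and horizontal distance between any of reel1_mid, reel2_mid, reel3_mid, reel4_mid and place2 below 0.029 m and y of reel1_mid in the frame of rack between 0.023 and 0.117 m and y of reel2_mid in the frame of rack between 0.023 and 0.117 m and y of reel3_mid in the frame of rack between 0.023 and 0.117 m and y of reel4_mid in the frame of rack between 0.023 and 0.117 m)) or ((x of bar1_handle in the frame of stop0 above -0.181 m and y of bar1_handle in the frame of stop0 between -0.025 and 0.025 m and z of bar1_handle in the frame of stop0 between 0.036 and 0.052 m and angle between the x axis of bar1_handle and the x axis of rack, either way round below 0.18 rad) and (x of bar2_handle in the frame of stop2 above -0.181 m and y of bar2_handle in the frame of stop2 between -0.025 and 0.025 m and z of bar2_handle in the frame of stop2 between 0.036 and 0.052 m and angle between the x axis of bar2_handle and the x axis of rack, either way round below 0.18 rad) and (horizontal distance between any of reel1_mid, reel2_mid, reel3_mid, reel4_mid and place1 below 0.029 m and horizontal distance between any of reel1_mid, reel2_mid, reel3_mid, reel4_mid and place2 below 0.029 m and horizontal distance between any of reel1_mid, reel2_mid, reel3_mid, reel4_mid and place3 below 0.029 m and y of reel1_mid in the frame of rack between -0.047 and 0.117 m and y of reel2_mid in the frame of rack between -0.047 and 0.117 m and y of reel3_mid in the frame of rack between -0.047 and 0.117 m and y of reel4_mid in the frame of rack between -0.047 and 0.117 m)) or ((x of bar1_handle in the frame of stop0 above -0.181 m and y of bar1_handle in the frame of stop0 between -0.025 and 0.025 m and z of bar1_handle in the frame of stop0 between 0.036 and 0.052 m and angle between the x axis of bar1_handle and the x axis of rack, either way round below 0.18 rad) and (x of bar2_handle in the frame of stop3 above -0.181 m and y of bar2_handle in the frame of stop3 between -0.025 and 0.025 m and z of bar2_handle in the frame of stop3 between 0.036 and 0.052 m and angle between the x axis of bar2_handle and the x axis of rack, either way round below 0.18 rad) and (horizontal distance between any of reel1_mid, reel2_mid, reel3_mid, reel4_mid and place1 below 0.029 m and horizontal distance between any of reel1_mid, reel2_mid, reel3_mid, reel4_mid and place2 below 0.029 m and horizontal distance between any of reel1_mid, reel2_mid, reel3_mid, reel4_mid and place3 below 0.029 m and horizontal distance between any of reel1_mid, reel2_mid, reel3_mid, reel4_mid and place4 below 0.029 m and y of reel1_mid in the frame of rack between -0.117 and 0.117 m and y of reel2_mid in the frame of rack between -0.117 and 0.117 m and y of reel3_mid in the frame of rack between -0.117 and 0.117 m and y of reel4_mid in the frame of rack between -0.117 and 0.117 m)) or ((x of bar2_handle in the frame of stop0 above -0.181 m and y of bar2_handle in the frame of stop0 between -0.025 and 0.025 m and z of bar2_handle in the frame of stop0 between 0.036 and 0.052 m and angle between the x axis of bar2_handle and the x axis of rack, either way round below 0.18 rad) and (x of bar1_handle in the frame of stop1 above -0.181 m and y of bar1_handle in the frame of stop1 between -0.025 and 0.025 m and z of bar1_handle in the frame of stop1 between 0.036 and 0.052 m and angle between the x axis of bar1_handle and the x axis of rack, either way round below 0.18 rad) and (horizontal distance between any of reel1_mid, reel2_mid, reel3_mid, reel4_mid and place1 below 0.029 m and horizontal distance between any of reel1_mid, reel2_mid, reel3_mid, reel4_mid and place2 below 0.029 m and y of reel1_mid in the frame of rack between 0.023 and 0.117 m and y of reel2_mid in the frame of rack between 0.023 and 0.117 m and y of reel3_mid in the frame of rack between 0.023 and 0.117 m and y of reel4_mid in the frame of rack between 0.023 and 0.117 m)) or ((x of bar2_handle in the frame of stop0 above -0.181 m and y of bar2_handle in the frame of stop0 between -0.025 and 0.025 m and z of bar2_handle in the frame of stop0 between 0.036 and 0.052 m and angle between the x axis of bar2_handle and the x axis of rack, either way round below 0.18 rad) and (x of bar1_handle in the frame of stop2 above -0.181 m and y of bar1_handle in the frame of stop2 between -0.025 and 0.025 m and z of bar1_handle in the frame of stop2 between 0.036 and 0.052 m and angle between the x axis of bar1_handle and the x axis of rack, either way round below 0.18 rad) and (horizontal distance between any of reel1_mid, reel2_mid, reel3_mid, reel4_mid and place1 below 0.029 m and horizontal distance between any of reel1_mid, reel2_mid, reel3_mid, reel4_mid and place2 below 0.029 m and horizontal distance between any of reel1_mid, reel2_mid, reel3_mid, reel4_mid and place3 below 0.029 m and y of reel1_mid in the frame of rack between -0.047 and 0.117 m and y of reel2_mid in the frame of rack between -0.047 and 0.117 m and y of reel3_mid in the frame of rack between -0.047 and 0.117 m and y of reel4_mid in the frame of rack between -0.047 and 0.117 m)) or ((x of bar2_handle in the frame of stop0 above -0.181 m and y of bar2_handle in the frame of stop0 between -0.025 and 0.025 m and z of bar2_handle in the frame of stop0 between 0.036 and 0.052 m and angle between the x axis of bar2_handle and the x axis of rack, either way round below 0.18 rad) and (x of bar1_handle in the frame of stop3 above -0.181 m and y of bar1_handle in the frame of stop3 between -0.025 and 0.025 m and z of bar1_handle in the frame of stop3 between 0.036 and 0.052 m and angle between the x axis of bar1_handle and the x axis of rack, either way round below 0.18 rad) and (horizontal distance between any of reel1_mid, reel2_mid, reel3_mid, reel4_mid and place1 below 0.029 m and horizontal distance between any of reel1_mid, reel2_mid, reel3_mid, reel4_mid and place2 below 0.029 m and horizontal distance between any of reel1_mid, reel2_mid, reel3_mid, reel4_mid and place3 below 0.029 m and horizontal distance between any of reel1_mid, reel2_mid, reel3_mid, reel4_mid and place4 below 0.029 m and y of reel1_mid in the frame of rack between -0.117 and 0.117 m and y of reel2_mid in the frame of rack between -0.117 and 0.117 m and y of reel3_mid in the frame of rack between -0.117 and 0.117 m and y of reel4_mid in the frame of rack between -0.117 and 0.117 m))) and x of reel1_mid in the frame of rack between -0.025 and 0.025 m and z of reel1_mid in the frame of rack between 0.037 and 0.051 m and angle between the x axis of each of reel1_mid, reel2_mid, reel3_mid, reel4_mid and the x axis of rack, either way round below 0.2 rad and x of reel2_mid in the frame of rack between -0.025 and 0.025 m and z of reel2_mid in the frame of rack between 0.037 and 0.051 m and x of reel3_mid in the frame of rack between -0.025 and 0.025 m and z of reel3_mid in the frame of rack between 0.037 and 0.051 m and x of reel4_mid in the frame of rack between -0.025 and 0.025 m and z of reel4_mid in the frame of rack between 0.037 and 0.051 m and linear speed of each of reel1, reel2, reel3, reel4, bar1, bar2 below 0.03 m/s); the robot touches nothing.
It fails at once if a bystander (jar, tape, brush, tin, tub, bottle) is shifted by more than 40 mm (distance of any of jar, tape, brush, tin, tub, glue from where it was at the start of the episode above 0.04 m).
Of reel1, reel2, reel3, reel4 only 2 to 4 are there at a start; the rules pass over those that are not, and their reading is None.
At some moment in a run one of offcut, bar1, bar2 may be knocked a few centimetres aside while the robot is not near it.
It also fails if it takes over 210 s, if anything falls off the work surface, if the arm or the gripper's body presses on something with over 40 N, if the wrist force passes 120 N, or if a joint passes its speed limit or range.

### The arm

A 6-joint arm with a two-finger parallel gripper is mounted at the origin on the work surface. World frame = base frame: x ahead of the robot, y to its left, z up, the work surface at z = 0. Lengths are in m, angles in rad, forces in N, time in s.
With the tool pointing down it reaches from about 0.325 to 0.9 m from the base axis. Payload 6.1 kg.
Tool frame: the origin (TCP) lies midway between the tips of the shut fingers; the grasp point (between the pads) lies 19 mm behind it; x points along the fingers, z is the direction in which the jaws open and shut, and the axes are right-handed (so a half turn about x gives the same grasp; the last joint's range is limited). The gripper opens to 85 mm and grips with 20 to 120 N. Pads are 22 mm wide; open, the fingers measure 114 mm over their backs; the gripper's body (76 mm by 85 mm) begins 54 mm behind the grasp point. The pads swing forward as they close: fully open they stand 13 mm farther back than shut.
Start: joints at [1.094, 0.22, 1.526, -0, 1.395, -0.126], TCP at [0.215, 0.587, 0.231] pointing down, gripper open.
Joint ranges: [-2.98, 2.98], [-0.91, 2.08], [0.09, 2.57], [-1.24, 4.39], [0.2, 2.65], [-2.68, 2.68]. Speed limits (rad/s): [2.57, 2.57, 3.01, 3.14, 3.14, 3.14].

### API

Orientations are given as a unit quaternion [x, y, z, w].
In Python, from workcell import status, imaging, ticket, look_for, landmark_of gives the robot as it stands.
- The arm moves only by the tool carry_out, never from a script. Its arguments are lists of equal length, an entry for each row: "xyz": the shift along the world's x, y, z in mm, a list of three; "turn": the turn about the world's z in rad. A call has 1 to 20 rows; each row is the pose to reach, as a shift and turn from the pose commanded when the call began; what a row does not reach only later rows make up. A row lasts 1/8 s, in which the tool goes at most 62.5 mm and 10.7 degrees, less where a joint would pass 70% of its speed; a pose out of reach is approached as far as the arm can. A call with a gripper value outside its range is refused whole. "claw" is the opening in per cent of the stroke, from 0 (shut) to 100 (fully open), set as the call begins (left out, the last holds). The fingers move at their own pace and stop on an object; the grip force is fixed at half the most. Time passes only in rows, so rows that repeat a pose let the fingers close. It gives the time, the measured TCP pose, the force and the opening at its end, in the units of the state.
- status.state(): the state, without advancing time (a new reading comes with each control period).
- imaging.get_image(name): name is "scene" or "top" or "wrist"; returns a dict with "frame" (480x640x3 uint8, blue, green, red), "fx", "fy", "cx", "cy" (pixels), "k1" (the pictures are not rectified: a ray, as slopes to the right and down, at radius r is drawn at 1 + k1 r^2 times it, then the intrinsics apply), "pose" (4x4, takes a point from camera to world coordinates). Camera axes: x right, y down, z forward; pixel columns grow to the right and rows downward; lengths in m; the calibration is good to about 2 mm. A picture is of the moment at which its call begins. There is no depth.
- ticket.finish_job(): hands the job in, once; it reports no verdict.
Trained networks look in the newest picture that a camera, given by its name, has taken for a name from the list of things; names that differ only in an ending like _2 or _b are one class to them, and where a whole thing is asked for, a point or a joint stands for the part that bears it (a point fixed in the world has none). Each returns a list of dicts, best first, with "conf" (0 to 1); they miss things now and then, are a little off and sometimes report something else, mostly with a low value. They report only what shows in the picture. A call takes as long as a camera call.
- look_for(camera, label): "bbox" ([left, top, width, height] in pixels, round what is visible of it).
- landmark_of(camera, label): "point" ([row, column] in pixels: a listed point, or the origin of a listed thing).
The state is a dict: "time": time; "joints": joint angles; "qvel": joint speeds; "tau": joint torques, N m; "eef_pos": TCP position; "eef_rot": TCP orientation; "wrist_force": force on the tool from outside, world axes, zero at the start; "torque": the same for the moment, N m; "finger_gap": finger opening in m.
Only numpy, scipy, OpenCV 4.12 (cv2) and the standard library are available. Lean on these libraries where they do the work, as an engineer would, in place of code of your own. Each camera call takes 0.05 s, during which the arm holds its last target.

## Working session

There is one attempt and no reset: what is moved stays moved. The work goes in short steps, Python scripts to look and compute and a tool call to move; the robot and the scene stay as the last step left them, time stands still between calls to the robot, and variables do not carry over. Pictures are saved under pics/ and viewed, and the job is handed in when it is done.

Besides the shell and the picture viewer there is one more tool, called as name([rows], argument=value, ...), one row to a line, values as JSON. carry_out: Moves the arm, as the interface text tells. Its arguments: {"type":"object","properties":{"xyz":{"type":"array","items":{"type":"array","items":{"type":"number"}}},"turn":{"type":"array","items":{"type":"number"}},"claw":{"type":"number"}},"required":["xyz","turn"]}

```bash
mkdir -p pics; ls; cat > h.py <<'E'
import numpy as np, cv2, json
from workcell import status, imaging, ticket, look_for, landmark_of
def ray(im, u, v):
    x=(u-im['cx'])/im['fx']; y=(v-im['cy'])/im['fy']
    K=np.array([[im['fx'],0,im['cx']],[0,im['fy'],im['cy']],[0,0,1.]])
    p=cv2.undistortPoints(np.array([[[u,v]]],float),K,np.array([im['k1'],0,0,0.]))[0,0]
    P=np.array(im['pose']); d=P[:3,:3]@np.array([p[0],p[1],1.]); return P[:3,3],d
def atz(im,u,v,z):
    o,d=ray(im,u,v); return o+d*(z-o[2])/d[2]
def proj(im,X):
    P=np.array(im['pose']); c=P[:3,:3].T@(np.atleast_2d(X)-P[:3,3]).T; x=c[0]/c[2];y=c[1]/c[2]; f=1+im['k1']*(x*x+y*y)
    return np.stack([im['fx']*x*f+im['cx'],im['fy']*y*f+im['cy']],1)
def snap(cam,fn):
    im=imaging.get_image(cam); cv2.imwrite('pics/'+fn,im['frame']); return im
E
python3 - <<'E'
from h import *
s=status.state(); print(s['time'],s['eef_pos'],s['eef_rot'],s['finger_gap'],s['wrist_force'])
for c in ['scene','top','wrist']:
    im=snap(c,c+'0.png'); print(c,im['fx'],im['fy'],im['cx'],im['cy'],im['k1']); print(np.round(im['pose'],3).tolist())
E
```

```text
pics
0.0 [0.21451393 0.58640423 0.23020193] [-0.40538723  0.58018197  0.40476987  0.57897446] 0.0855516519847666 [-0.15197224 -0.56285428 -0.01634594]
scene 578.9540894598626 578.9540894598626 318.69053118544724 237.46234176093225 -0.15606817896996367
[[0.225, 0.812, -0.538, 1.519], [0.974, -0.186, 0.128, -0.234], [0.004, -0.553, -0.833, 1.499], [0.0, 0.0, 0.0, 1.0]]
top 534.2849258233452 534.2849258233452 311.8988615244192 242.34310832546493 -0.07025715615476229
[[0.06, -0.971, 0.231, 0.278], [-0.998, -0.059, 0.01, 0.002], [0.004, -0.231, -0.973, 1.434], [0.0, 0.0, 0.0, 1.0]]
wrist 406.55941080960156 406.55941080960156 320.271219294728 244.08234137858082 0.01615990114665634
[[0.343, 0.891, 0.297, 0.139], [0.939, -0.325, -0.109, 0.615], [-0.001, 0.316, -0.949, 0.374], [0.0, 0.0, 0.0, 1.0]]
```

View pics/top0.png

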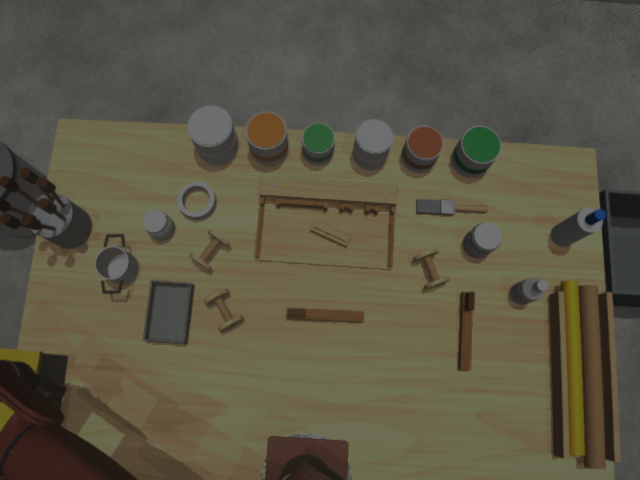

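View pics/scene0.png

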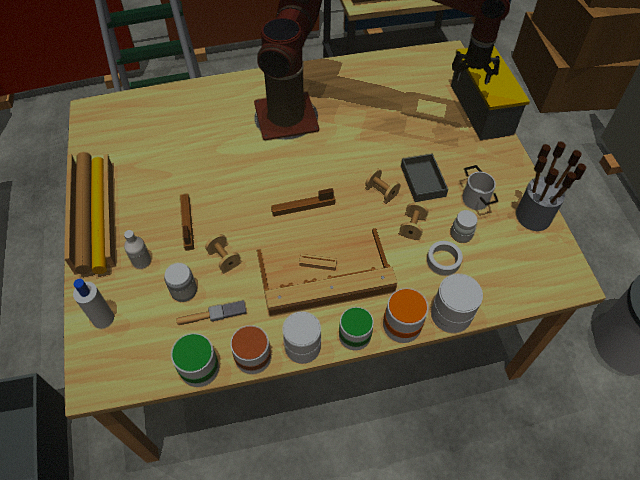

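```bash
python3 - <<'E'
from h import *
for c in ['top','scene']:
    im=imaging.get_image(c)
    for l in ['rack','bin','offcut_mid','bar1_handle','reel1_mid','place1','place2','place3','place4','stop0','stop1','stop2','stop3','jar','tape','brush','tin','tub','glue']:
        zz=dict(rack=0,bin=0,offcut_mid=.018,bar1_handle=.044,reel1_mid=.035)
        z=zz.get(l,0.043 if l[:2]=='pl' else .008 if l[:4]=='stop' else 0)
        for r in landmark_of(c,l):
            if r['conf']<.2: continue
            p=r['point']; print(c,l,round(r['conf'],2),np.round(p,1),np.round(atz(im,p[1],p[0],z),4))
E
```

```text
top rack 0.95 [227.6 326.2] [ 0.6629 -0.0194  0.    ]
top rack 0.2 [242.7 477.3] [ 0.6452 -0.4414  0.    ]
top bin 0.65 [313.5 169. ] [0.399  0.3895 0.    ]
top offcut_mid 0.78 [236.7 332.2] [ 0.6334 -0.0369  0.018 ]
top offcut_mid 0.74 [228.5 328.3] [ 0.6559 -0.025   0.018 ]
top bar1_handle 0.91 [311.7 295.3] [0.4206 0.0493 0.044 ]
top reel1_mid 0.68 [229.6 164.8] [0.6216 0.4187 0.035 ]
top place1 0.95 [227.9 340.4] [ 0.6528 -0.057   0.043 ]
top place1 0.92 [229.4 364.8] [ 0.6527 -0.1229  0.043 ]
top place1 0.84 [221.9 287. ] [0.6609 0.0878 0.043 ]
top place1 0.72 [224.1 314.1] [0.6591 0.0144 0.043 ]
top place1 0.29 [240.6 477.4] [ 0.6401 -0.4284  0.043 ]
top place2 0.95 [227.9 340.4] [ 0.6528 -0.057   0.043 ]
top place2 0.92 [229.4 364.8] [ 0.6527 -0.1229  0.043 ]
top place2 0.84 [221.9 287. ] [0.6609 0.0878 0.043 ]
top place2 0.72 [224.1 314.1] [0.6591 0.0144 0.043 ]
top place2 0.29 [240.6 477.4] [ 0.6401 -0.4284  0.043 ]
top place3 0.95 [227.9 340.4] [ 0.6528 -0.057   0.043 ]
top place3 0.92 [229.4 364.8] [ 0.6527 -0.1229  0.043 ]
top place3 0.84 [221.9 287. ] [0.6609 0.0878 0.04
[... 2058 characters left out ...]
stop1 0.43 [260.4 332.8] [0.6463 0.0165 0.008 ]
scene stop2 0.47 [182.2 376.6] [0.3848 0.2302 0.008 ]
scene stop2 0.43 [260.4 332.8] [0.6463 0.0165 0.008 ]
scene stop3 0.47 [182.2 376.6] [0.3848 0.2302 0.008 ]
scene stop3 0.43 [260.4 332.8] [0.6463 0.0165 0.008 ]
scene jar 0.59 [234.  460.9] [0.6381 0.435  0.    ]
scene tape 0.56 [258.4 444.6] [ 0.7117  0.3532 -0.    ]
scene brush 0.74 [199.  474.7] [0.5173 0.5306 0.    ]
scene brush 0.67 [312.8 212.8] [ 0.7365 -0.3609  0.    ]
scene tin 0.73 [289.8 183.5] [ 0.6426 -0.4364  0.    ]
scene tin 0.22 [219.8 414.1] [ 0.5529  0.3067 -0.    ]
scene tub 0.66 [198.3 478.6] [0.5175 0.5446 0.    ]
scene glue 0.61 [261.9 138.7] [ 0.5154 -0.5631 -0.    ]
```

```bash
python3 - <<'E'
import cv2,numpy as np
a=cv2.imread('pics/top0.png')
def g(x):return np.clip(255*(x/255.)**0.6*1.1,0,255).astype(np.uint8)
cv2.imwrite('pics/t1.png',g(cv2.resize(a[170:280,245:410],None,fx=4.8,fy=4.8,interpolation=cv2.INTER_CUBIC)))
cv2.imwrite('pics/t2.png',g(cv2.resize(a[220:350,140:380],None,fx=3.3,fy=3.3,interpolation=cv2.INTER_CUBIC)))
cv2.imwrite('pics/t3.png',g(cv2.resize(a[230:380,400:500],None,fx=4,fy=4,interpolation=cv2.INTER_CUBIC)))
E
```

```text
(no output)
```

View pics/t1.png

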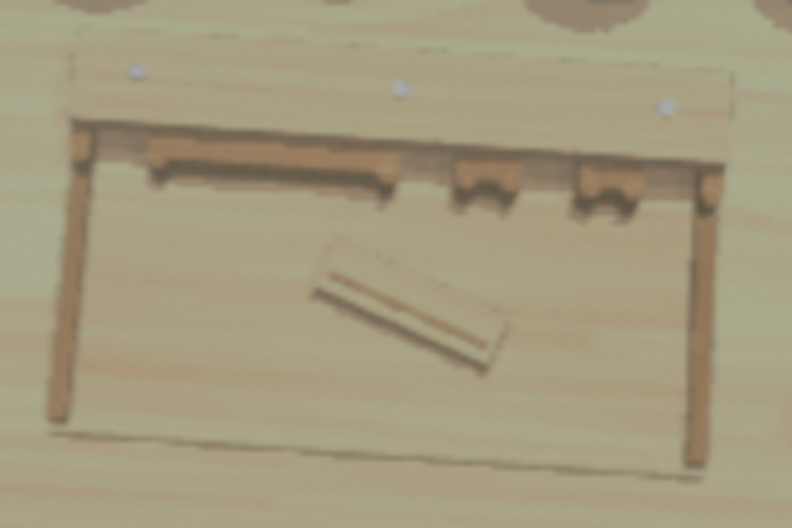

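View pics/t2.png

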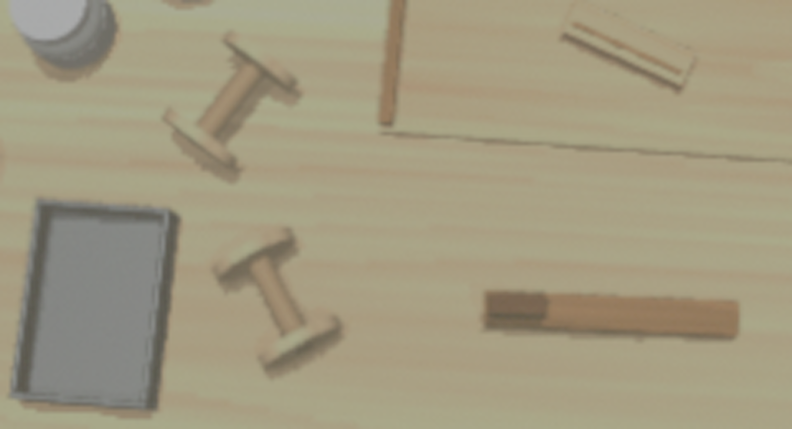

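View pics/t3.png

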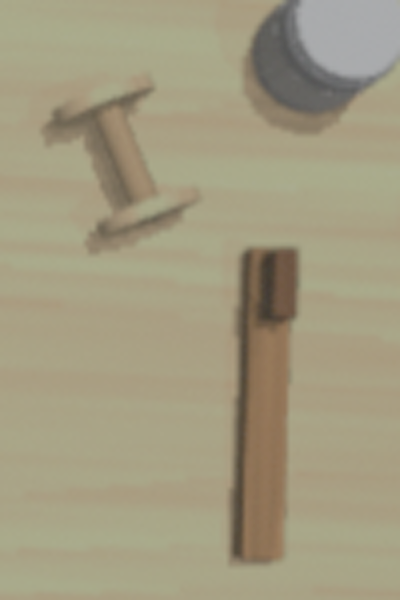

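View pics/wrist0.png

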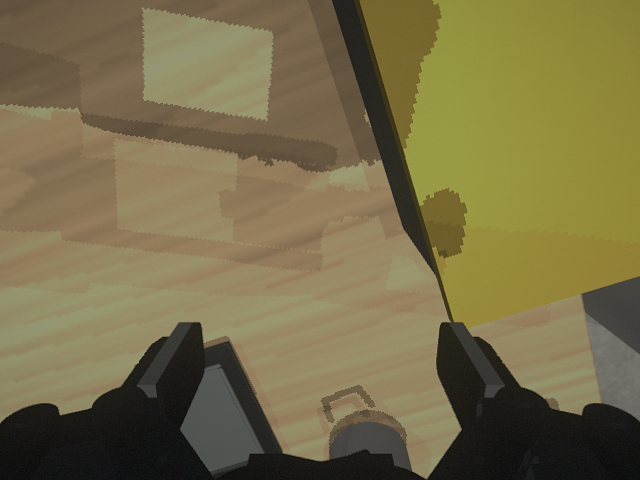

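```bash
python3 - <<'E'
import cv2,numpy as np
a=cv2.imread('pics/scene0.png')
def g(x):return np.clip(255*(x/255.)**0.6*1.1,0,255).astype(np.uint8)
cv2.imwrite('pics/s1.png',g(cv2.resize(a[220:320,250:405],None,fx=5,fy=5,interpolation=cv2.INTER_CUBIC)))
cv2.imwrite('pics/s2.png',g(cv2.resize(a[140:260,265:465],None,fx=4,fy=4,interpolation=cv2.INTER_CUBIC)))
E
```

```text
(no output)
```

View pics/s1.png

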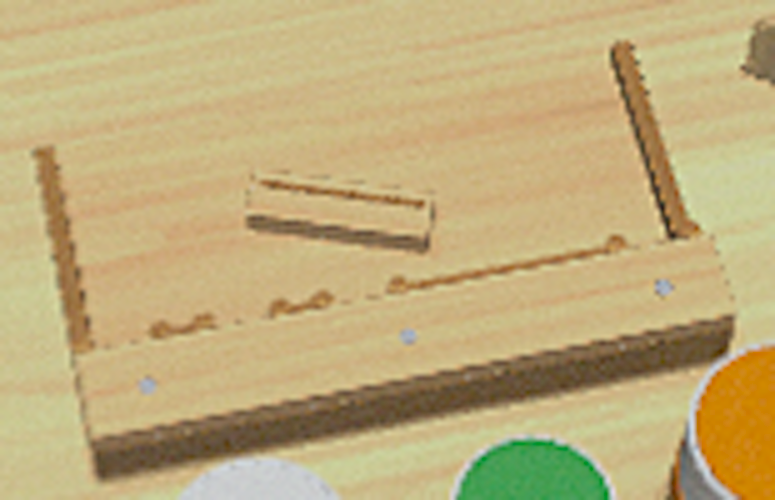

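View pics/s2.png

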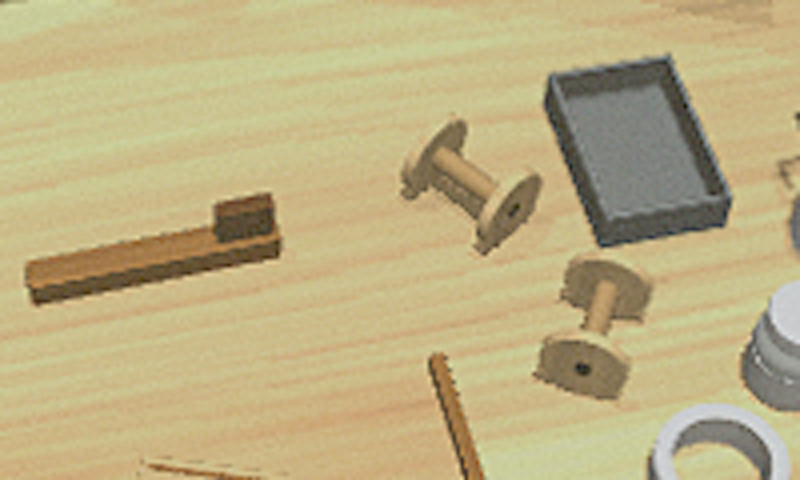

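```bash
cat > fit.py <<'E'
from h import *
import pickle
from scipy.optimize import least_squares
ims={}
for c in ['top','scene']: ims[c]=imaging.get_image(c)
pickle.dump(ims,open('ims.pkl','wb'))
def z(px,f,ox,oy): px=np.array(px,float); return (px+.5)/f-.5+np.array([ox,oy])
R3=np.array([[125,187,60],[125,-187,60],[70,-187,60],[70,187,60],[-100,-187,8],[-100,187,8]])/1e3
t=z([(72,28),(733,70),(722,165),(72,122),(700,480),(50,433)],4.8,245,170)
def res(p):
    c,s=np.cos(p[2]),np.sin(p[2]); X=R3@np.array([[c,-s,0],[s,c,0],[0,0,1]]).T+[p[0],p[1],0]
    return (proj(ims['top'],X)-t).ravel()
r=least_squares(res,[.66,-.02,0]); print(r.x,np.round(r.fun,1))
E
python3 fit.py
```

```text
[ 0.65612041 -0.01625272 -0.00928456] [ 0.4  0.1 -0.3  0.5  1.3 -0.1 -1.5 -0.4  0.9 -0.3 -0.8  0.1]
```

```bash
cat > m1.py <<'E'
from h import *
import pickle
from scipy.spatial.transform import Rotation as Ro
ims=pickle.load(open('ims.pkl','rb')); T=ims['top']; S=ims['scene']
def z(p,f,ox,oy): return (np.array(p,float)+.5)/f-.5+np.array([ox,oy])
t1=lambda p:z(p,4.8,245,170); t2=lambda p:z(p,3.3,140,220); t3=lambda p:z(p,4,400,230); s2=lambda p:z(p,4,265,140)
def pr(n,im,pts,h):
    P=np.array([atz(im,*q,h) for q in pts]); print(n,np.round(P[:,:2],3).tolist(), 'ctr',np.round(P.mean(0),4)); return P
pr('offcut',T,[t1(p) for p in [(337,236),(510,322),(490,366),(316,288)]],.028)
pr('bin',T,[t2(p) for p in [(37,200),(178,212),(155,408),(12,397)]],.04)
pr('bar1top',T,[t2(p) for p in [(738,300),(738,330),(485,318)]],.026)
pr('bar1handle top',T,[t2(p) for p in [(486,291),(547,293),(547,318),(486,315)]],.062)
pr('bar2',T,[t3(p) for p in [(245,556),(283,558),(290,320)]],.026)
pr('bar2 h',T,[t3(p) for p in [(275,250),(297,250),(296,318),(272,316)]],.062)
pr('reelA core',T,[t2(p) for p in [(253,70),(208,128)]],.045)
pr('reelB core',T,[t2(p) for p in [(263,262),(295,328)]],.045)
pr('reelC core',T,[t3(p) for p in [(107,115),(142,195)]],.045)
s=status.state(); R=Ro.from_quat(s['eef_rot']).as_matrix(); print(R.round(3)); print('jaw yaw',np.arctan2(R[1,2],R[0,2]))
E
python3 m1.py
```

```text
offcut [[0.678, 0.013], [0.634, -0.087], [0.608, -0.077], [0.647, 0.024]] ctr [ 0.6418 -0.0318  0.028 ]
bin [[0.48, 0.438], [0.478, 0.323], [0.322, 0.324], [0.323, 0.438]] ctr [0.4007 0.3805 0.04  ]
bar1top [[0.436, -0.129], [0.412, -0.13], [0.41, 0.072]] ctr [ 0.4194 -0.0621  0.026 ]
bar1handle top [[0.427, 0.071], [0.429, 0.023], [0.409, 0.022], [0.409, 0.07]] ctr [0.4185 0.0464 0.062 ]
bar2 [[0.3, -0.388], [0.3, -0.413], [0.455, -0.418]] ctr [ 0.3516 -0.406   0.026 ]
bar2 h [[0.495, -0.397], [0.496, -0.412], [0.452, -0.411], [0.452, -0.395]] ctr [ 0.4739 -0.4038  0.062 ]
reelA core [[0.596, 0.273], [0.546, 0.305]] ctr [0.5714 0.2888 0.045 ]
reelB core [[0.441, 0.25], [0.391, 0.219]] ctr [0.4161 0.2345 0.045 ]
reelC core [[0.582, -0.29], [0.53, -0.314]] ctr [ 0.5561 -0.3017  0.045 ]
[[-0.    -0.939  0.344]
 [ 0.     0.344  0.939]
 [-1.     0.    -0.   ]]
jaw yaw 1.2199982520033543
```

carry_out([
  [428,-619,70],
  [428,-619,70],
  [428,-619,70],
  [428,-619,70],
  [428,-619,70],
  [428,-619,70],
  [428,-619,70],
  [428,-619,70],
  [428,-619,70],
  [428,-619,70],
  [428,-619,70],
  [428,-619,70],
  [428,-619,70],
  [428,-619,70],
  [428,-619,70],
  [428,-619,70],
], turn=[-1.61,-1.61,-1.61,-1.61,-1.61,-1.61,-1.61,-1.61,-1.61,-1.61,-1.61,-1.61,-1.61,-1.61,-1.61,-1.61], claw=100)

```text
time: 4.25
eef_pos: [0.6423, -0.0305, 0.3017]
eef_rot: [0.136, 0.694, -0.136, 0.694]
wrist_force: [0.0, 0.1, 0.5]
finger_gap: 0.0853
```

```bash
python3 - <<'E'
from h import *
import pickle
s=status.state(); print(s['time'],s['eef_pos'],s['eef_rot'],s['joints'])
im=snap('wrist','w1.png'); pickle.dump(im,open('w1.pkl','wb'))
for l in ['offcut_mid','rack']:
    for r in landmark_of('wrist',l): print(l,r['conf'],r['point'],atz(im,r['point'][1],r['point'][0],.018 if l[0]=='o' else 0))
E
```

```text
4.25 [ 0.64231398 -0.03052611  0.30166966] [ 0.13641956  0.69373128 -0.13626271  0.69394459] [-1.70140263e-01  2.28512813e-01  1.38626562e+00  2.14750740e-04
  1.52650734e+00  2.17911603e-01]
offcut_mid 0.62 [191.6, 322.7] [ 0.64478002 -0.03340248  0.018     ]
rack 0.72 [165.9, 328.3] [ 0.65974947 -0.01293743  0.        ]
```

View pics/w1.png

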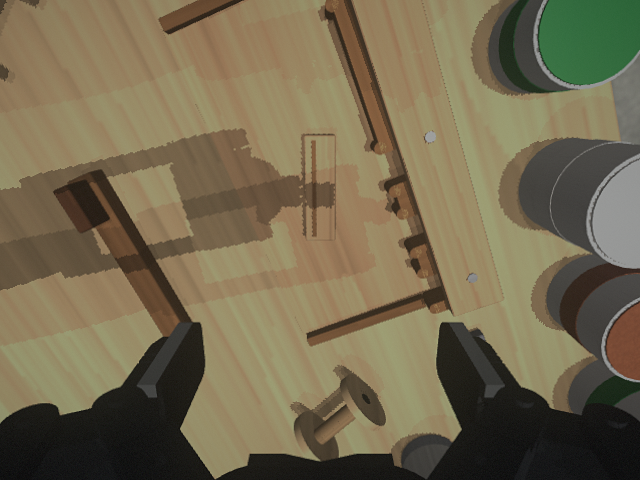

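```bash
python3 - <<'E'
from h import *
import pickle
im=pickle.load(open('w1.pkl','rb'))
P=np.array([atz(im,*p,.028) for p in [(303,133),(335,134),(335,240),(303,236)]]);print(P.round(4),P.mean(0)); d=P[1]+P[0]-P[2]-P[3]; print(np.arctan2(d[1],d[0]))
c,s=np.cos(-.0093),np.sin(-.0093)
for n,p,h in [('roof f -187',(453,315),.06),('roof b -187',(503,297),.06),('lip',(308,335),.022),('lip',(308,345),.008)]:
    q=atz(im,*p,h)-[.6561,-.0163,0]; print(n,c*q[0]+s*q[1],-s*q[0]+c*q[1])
a=cv2.imread('pics/w1.png')
cv2.imwrite('pics/w1z.png',cv2.resize(a[120:360,290:510],None,fx=2.5,fy=2.5,interpolation=cv2.INTER_CUBIC))
E
```

```text
[[ 0.6494  0.03    0.028 ]
 [ 0.6784  0.0172  0.028 ]
 [ 0.6379 -0.0854  0.028 ]
 [ 0.6078 -0.0682  0.028 ]] [ 0.64337379 -0.02658558  0.028     ]
1.1826911517739171
roof f -187 0.07112638982697321 -0.18297936525535224
roof b -187 0.12500675016512003 -0.18176586025674527
lip -0.09003689134153937 -0.16951537607596953
lip -0.09886929922877623 -0.1901228156695653
```

View pics/w1z.png

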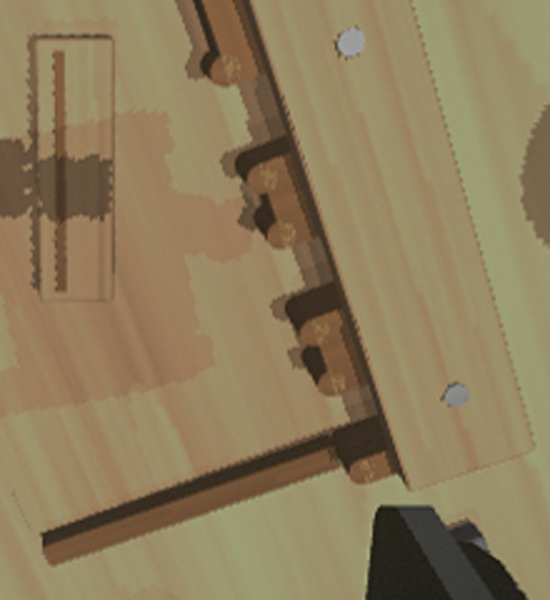

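carry_out([
  [1,3,-60],
  [1,3,-120],
  [1,3,-180],
  [1,3,-240],
  [1,3,-275],
  [1,3,-288],
  [1,3,-288],
], turn=[0,0,0,0,0,0,0])

```text
time: 5.28
eef_pos: [0.6437, -0.0289, 0.0133]
eef_rot: [0.137, 0.694, -0.137, 0.694]
wrist_force: [0.1, -0.0, -0.1]
finger_gap: 0.0854
```

carry_out([
  [0,0,0],
  [0,0,0],
  [0,0,0],
  [0,0,0],
  [0,0,0],
  [0,0,0],
  [0,0,40],
  [0,0,90],
  [0,0,120],
  [0,0,120],
], turn=[0,0,0,0,0,0,0,0,0,0], claw=10)

```text
time: 6.52
eef_pos: [0.6459, -0.0294, 0.1368]
eef_rot: [0.137, 0.691, -0.137, 0.696]
wrist_force: [-0.0, 0.1, -1.9]
finger_gap: 0.0302
```

carry_out([
  [-245,410,20],
  [-245,410,20],
  [-245,410,20],
  [-245,410,20],
  [-245,410,20],
  [-245,410,20],
  [-245,410,20],
  [-245,410,20],
  [-245,410,20],
  [-245,410,20],
  [-245,410,20],
  [-245,410,20],
  [-245,410,-40],
  [-245,410,-80],
  [-245,410,-105],
  [-245,410,-105],
], turn=[-1.18,-1.18,-1.18,-1.18,-1.18,-1.18,-1.18,-1.18,-1.18,-1.18,-1.18,-1.18,-1.18,-1.18,-1.18,-1.18])

```text
time: 8.52
eef_pos: [0.3975, 0.379, 0.026]
eef_rot: [-0.498, -0.5, 0.502, -0.5]
wrist_force: [0.5, 0.3, -0.6]
finger_gap: 0.0305
```

```bash
python3 - <<'E'
from h import *
snap('wrist','w2.png')
E
```

```text
(no output)
```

View pics/w2.png

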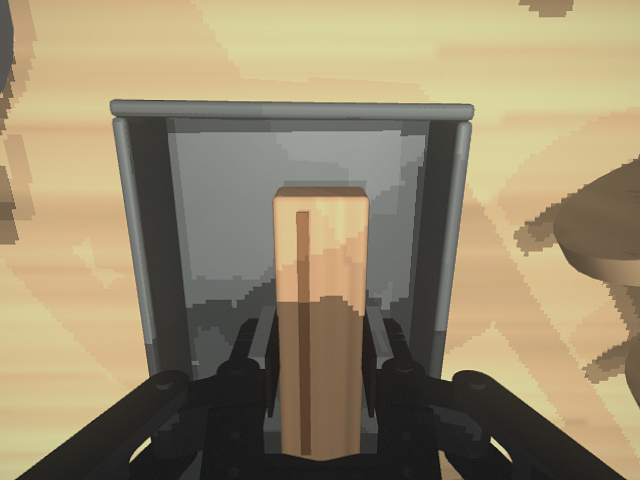

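carry_out([
  [0,0,0],
  [0,0,0],
  [0,0,0],
  [0,0,40],
  [0,0,100],
  [0,0,150],
  [20,-332,194],
  [20,-332,194],
  [20,-332,194],
  [20,-332,194],
  [20,-332,194],
  [20,-332,194],
  [20,-332,194],
  [20,-332,194],
  [20,-332,194],
  [20,-332,194],
], turn=[0,0,0,0,0,0,1.57,1.57,1.57,1.57,1.57,1.57,1.57,1.57,1.57,1.57], claw=65)

```text
time: 10.58
eef_pos: [0.4188, 0.0489, 0.2227]
eef_rot: [0.0, 0.707, -0.0, 0.707]
wrist_force: [0.2, 0.3, 0.4]
finger_gap: 0.0553
```

```bash
python3 - <<'E'
from h import *
import pickle
s=status.state(); print(s['time'],s['eef_pos'],s['joints'])
im=snap('wrist','w3.png'); pickle.dump(im,open('w3.pkl','wb'))
for r in landmark_of('wrist','bar1_handle'): print(r['conf'],r['point'],atz(im,r['point'][1],r['point'][0],.044))
t=snap('top','t3b.png')
for l,z in [('bar1_handle',.044),('offcut_mid',.015)]:
  for r in landmark_of('top',l): print(l,r['conf'],r['point'],atz(t,r['point'][1],r['point'][0],z))
E
```

```text
10.575 [0.41883986 0.04888673 0.22270816] [-7.12852606e-02 -2.84363218e-01  2.03507343e+00 -1.70459591e-05
  1.39003158e+00 -7.08607058e-02]
0.71 [213.3, 318.3] [0.41819614 0.04945253 0.044     ]
bar1_handle 0.63 [309.4, 296.9] [0.42682527 0.04553355 0.044     ]
offcut_mid 0.91 [313.5, 172.3] [0.39832883 0.37660503 0.015     ]
```

View pics/w3.png

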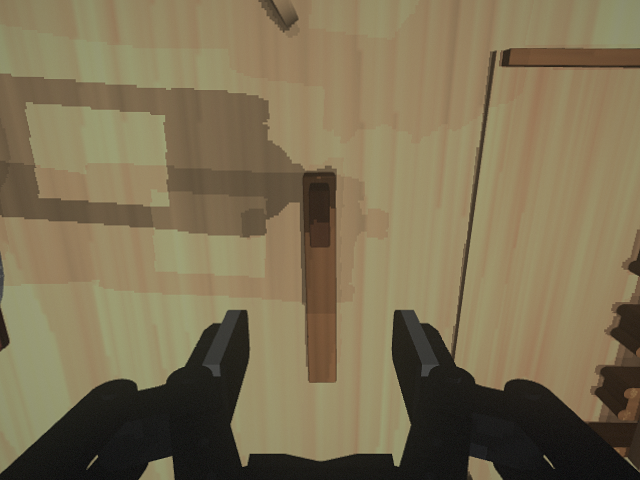

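View pics/t3b.png

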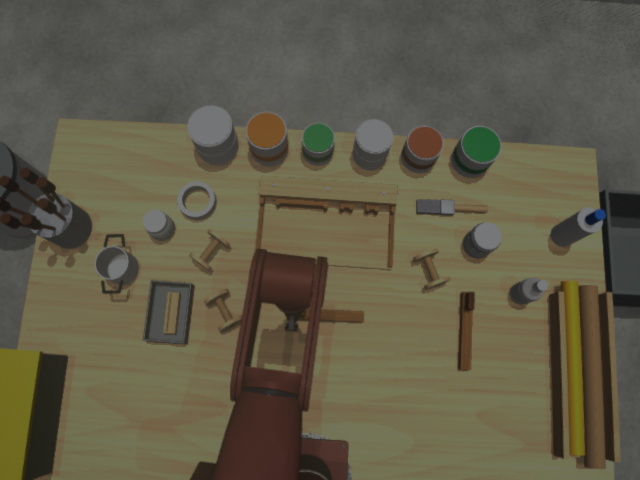

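carry_out([
  [-1,1,-60],
  [-1,1,-120],
  [-1,1,-165],
  [-1,1,-189],
  [-1,1,-189],
], turn=[0,0,0,0,0], claw=65)

```text
time: 11.45
eef_pos: [0.4157, 0.0501, 0.0315]
eef_rot: [0.0, 0.709, -0.0, 0.705]
wrist_force: [-0.3, -0.2, -0.2]
finger_gap: 0.0554
```

carry_out([
  [0,0,0],
  [0,0,0],
  [0,0,0],
  [0,0,0],
  [0,0,0],
  [0,0,0],
  [0,0,40],
  [0,0,80],
  [0,0,100],
  [0,0,100],
], turn=[0,0,0,0,0,0,0,0,0,0], claw=0)

```text
time: 12.7
eef_pos: [0.4191, 0.0499, 0.135]
eef_rot: [-0.0, 0.706, -0.0, 0.709]
wrist_force: [-0.1, 0.4, -2.2]
finger_gap: 0.0151
```

```bash
python3 - <<'E'
from h import *
snap('wrist','w4.png')
E
```

View pics/w4.png

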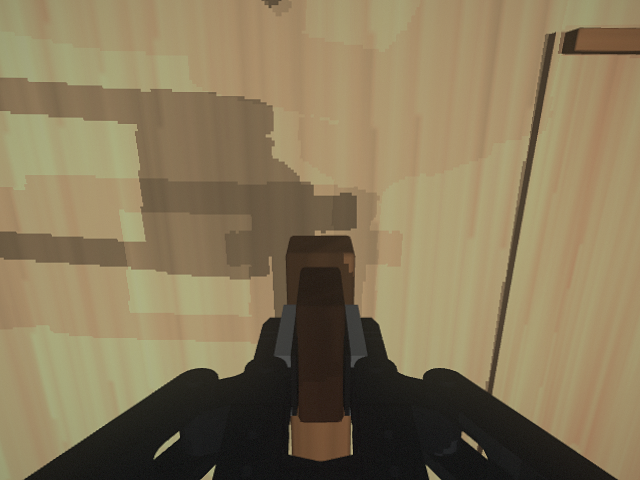

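```bash
cat > fit2.py <<'E'
from h import *
import pickle
from scipy.optimize import least_squares
ims=pickle.load(open('ims.pkl','rb'))
def z(px,f,ox,oy): px=np.array(px,float); return (px+.5)/f-.5+np.array([ox,oy])
R3=np.array([[125,187,60],[125,-187,60],[70,-187,60],[70,187,60],[-100,-187,8],[-100,187,8]])/1e3
t=z([(72,28),(733,70),(722,165),(72,122),(700,480),(50,433)],4.8,245,170)
S3=np.array([[125,187,60],[125,-187,60],[70,-187,60],[70,187,60],[-100,-187,22],[-100,187,22]])/1e3
sc=z([(733,316),(95,437),(75,352),(712,235),(37,150),(614,46)],5,250,220)
def res(p,cam,M,t):
    c,s=np.cos(p[2]),np.sin(p[2]); X=M@np.array([[c,-s,0],[s,c,0],[0,0,1]]).T+[p[0],p[1],0]
    return (proj(ims[cam],X)-t).ravel()
for cam,M,tt in [('top',R3,t),('scene',S3,sc)]:
    r=least_squares(res,[.66,-.02,0],args=(cam,M,tt)); print(cam,r.x,np.round(r.fun,1))
E
python3 fit2.py
```

```text
top [ 0.65612041 -0.01625272 -0.00928456] [ 0.4  0.1 -0.3  0.5  1.3 -0.1 -1.5 -0.4  0.9 -0.3 -0.8  0.1]
scene [ 0.66357307 -0.01724686 -0.00911541] [ 0.9 -0.  -1.2  1.2 -0.5  1.1 -0.3 -0.  -1.3 -1.   2.5 -2. ]
```

carry_out([
  [96,93,0],
  [96,93,0],
  [96,93,0],
  [96,93,0],
  [96,93,0],
  [96,93,0],
  [96,93,0],
  [96,93,0],
  [96,93,0],
  [96,93,0],
  [96,93,0],
  [96,93,-40],
  [96,93,-85],
  [96,93,-85],
  [96,93,-85],
], turn=[1.56,1.56,1.56,1.56,1.56,1.56,1.56,1.56,1.56,1.56,1.56,1.56,1.56,1.56,1.56])

```text
time: 14.62
eef_pos: [0.5143, 0.143, 0.0494]
eef_rot: [-0.497, 0.503, 0.497, 0.503]
wrist_force: [0.6, -0.0, -1.1]
finger_gap: 0.0147
```

```bash
python3 - <<'E'
from h import *
s=status.state(); print(s['time'],s['eef_pos'],s['joints'],s['wrist_force'])
t=snap('top','t5.png');c=snap('scene','s5.png')
import pickle; pickle.dump((t,c),open('ts5.pkl','wb'))
def g(x):return np.clip(255*(x/255.)**0.6*1.1,0,255).astype(np.uint8)
cv2.imwrite('pics/t5z.png',g(cv2.resize(t['frame'][170:300,220:350],None,fx=4.5,fy=4.5,interpolation=cv2.INTER_CUBIC)))
cv2.imwrite('pics/s5z.png',g(cv2.resize(c['frame'][200:310,300:420],None,fx=5,fy=5,interpolation=cv2.INTER_CUBIC)))
E
```

```text
14.625 [0.51428579 0.14300841 0.0493661 ] [ 1.23442413e-01  2.14426440e-01  1.90423218e+00 -1.18071024e-05
  1.02247750e+00 -1.43617773e+00] [ 0.62609144 -0.0054934  -1.10707768]
```

View pics/t5z.png

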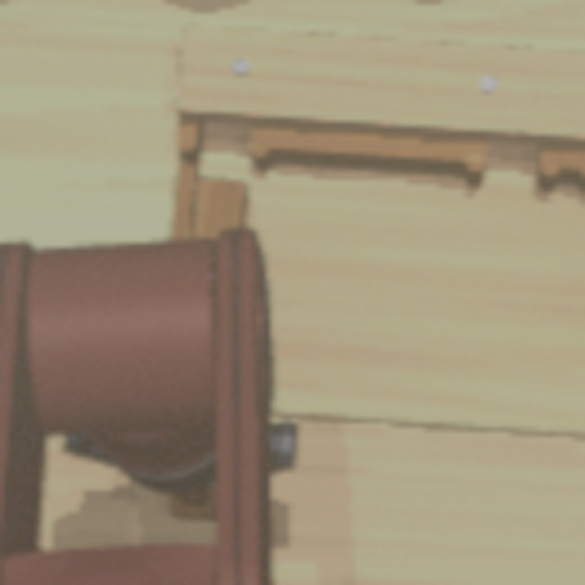

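View pics/s5z.png

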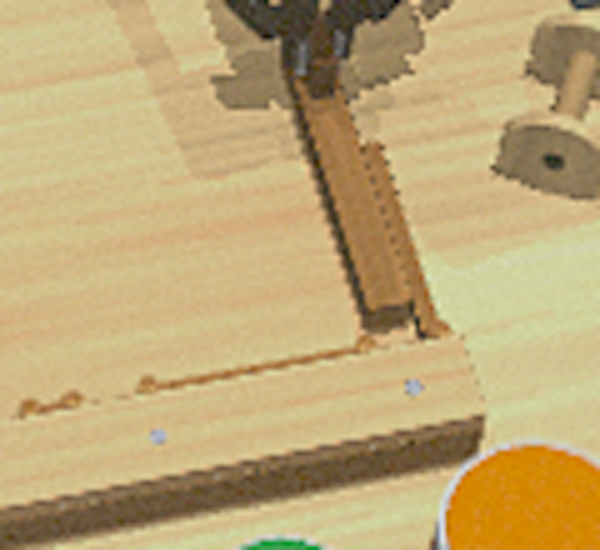

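carry_out([
  [0,0,-7],
  [0,0,-7],
  [10,0,-7],
  [20,0,-7],
  [30,0,-7],
  [40,0,-7],
  [45,0,-7],
  [45,0,-7],
], turn=[0,0,0,0,0,0,0,0])

```text
time: 15.72
eef_pos: [0.559, 0.1431, 0.0428]
eef_rot: [-0.497, 0.503, 0.498, 0.503]
wrist_force: [-4.4, 0.2, 9.4]
finger_gap: 0.015
```

carry_out([
  [2,0,1],
  [4,0,1],
  [6,0,1],
  [8,0,1],
  [8,0,1],
], turn=[0,0,0,0,0])

```text
time: 16.35
eef_pos: [0.5665, 0.143, 0.0429]
eef_rot: [-0.497, 0.503, 0.498, 0.502]
wrist_force: [-4.6, -0.4, 7.0]
finger_gap: 0.015
```

carry_out([
  [2,0,0],
  [4,0,0],
  [6,0,0],
  [6,0,0],
], turn=[0,0,0,0])

```text
time: 16.85
eef_pos: [0.5724, 0.1431, 0.043]
eef_rot: [-0.497, 0.503, 0.498, 0.502]
wrist_force: [-5.6, -0.4, 7.8]
finger_gap: 0.0151
```

carry_out([
  [2,0,0],
  [4,0,0],
  [4,0,0],
], turn=[0,0,0])

```text
time: 17.23
eef_pos: [0.576, 0.1431, 0.043]
eef_rot: [-0.497, 0.503, 0.498, 0.502]
wrist_force: [-6.0, 0.4, 9.7]
finger_gap: 0.0149
```

carry_out([
  [2,0,0],
  [4,0,0],
  [4,0,0],
], turn=[0,0,0])

```text
time: 17.6
eef_pos: [0.5761, 0.1431, 0.0429]
eef_rot: [-0.495, 0.506, 0.5, 0.5]
wrist_force: [-20.8, -1.5, 22.8]
finger_gap: 0.0149
```

carry_out([
  [2,0,0],
  [3,0,0],
  [3,0,0],
], turn=[0,0,0])

```text
time: 17.98
eef_pos: [0.5762, 0.1431, 0.0428]
eef_rot: [-0.493, 0.507, 0.502, 0.498]
wrist_force: [-33.0, -1.6, 31.6]
finger_gap: 0.0149
```

carry_out([
  [2,0,0],
  [3,0,0],
  [3,0,0],
], turn=[0,0,0])

```text
time: 18.35
eef_pos: [0.5762, 0.1432, 0.0428]
eef_rot: [-0.492, 0.509, 0.503, 0.496]
wrist_force: [-46.3, -2.2, 43.0]
finger_gap: 0.0149
```

carry_out([
  [-4,0,0],
  [-7,0,0],
  [-9,0,0],
  [-9,0,0],
], turn=[0,0,0,0])

```text
time: 18.85
eef_pos: [0.5764, 0.1431, 0.0429]
eef_rot: [-0.497, 0.503, 0.498, 0.502]
wrist_force: [-7.5, 0.7, 9.7]
finger_gap: 0.0151
```

```bash
python3 - <<'E'
from h import *
s=status.state(); print(s['time'],s['eef_pos'],s['joints'],s['wrist_force'])
t=snap('top','t6.png');c=snap('scene','s6.png')
def g(x):return np.clip(255*(x/255.)**0.6*1.1,0,255).astype(np.uint8)
cv2.imwrite('pics/s6z.png',g(cv2.resize(c['frame'][200:310,300:420],None,fx=5,fy=5,interpolation=cv2.INTER_CUBIC)))
E
```

```text
18.85 [0.57640857 0.14313247 0.04286381] [ 1.10488669e-01  3.53618965e-01  1.74354771e+00  3.54636092e-04
  1.04770396e+00 -1.45005003e+00] [-7.51682516  0.68281315  9.67174481]
```

View pics/s6z.png

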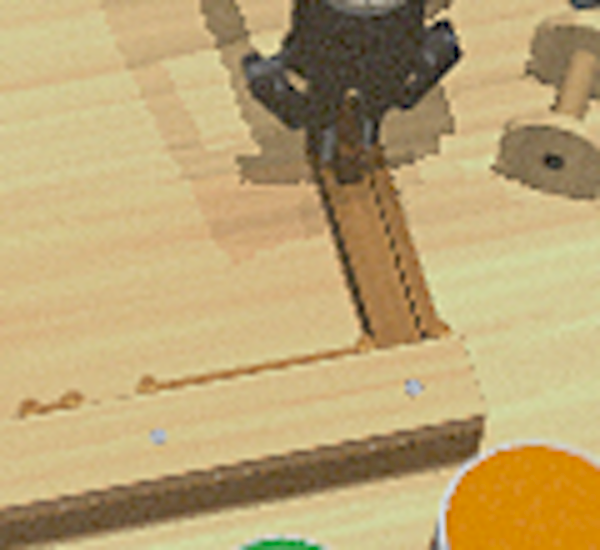

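carry_out([
  [0,0,0],
  [0,0,0],
  [0,0,0],
  [0,0,0],
  [0,0,40],
  [0,0,100],
  [-6,50,160],
  [-6,100,160],
  [-6,148,160],
  [-6,148,160],
  [-6,148,160],
  [-6,148,160],
], turn=[0,0,0,0,0,0,-0.15,-0.3,-0.56,-0.56,-0.56,-0.56], claw=60)

```text
time: 20.45
eef_pos: [0.5718, 0.2904, 0.2021]
eef_rot: [-0.339, 0.621, 0.339, 0.62]
wrist_force: [0.1, 0.1, -0.7]
finger_gap: 0.0512
```

```bash
python3 - <<'E'
from h import *
import pickle
s=status.state(); print(s['time'],s['eef_pos'],s['joints'],s['wrist_force'])
im=snap('wrist','w7.png'); pickle.dump(im,open('w7.pkl','wb'))
for r in landmark_of('wrist','reel1_mid'): print(r['conf'],r['point'],atz(im,r['point'][1],r['point'][0],.035))
c=snap('scene','s7.png')
E
```

```text
20.45 [0.57182817 0.2903808  0.20209182] [ 3.47066325e-01  2.79574012e-01  1.51134783e+00 -1.08019298e-04
  1.35102681e+00 -6.53746442e-01] [ 0.11671765  0.12763079 -0.67890738]
```

View pics/w7.png

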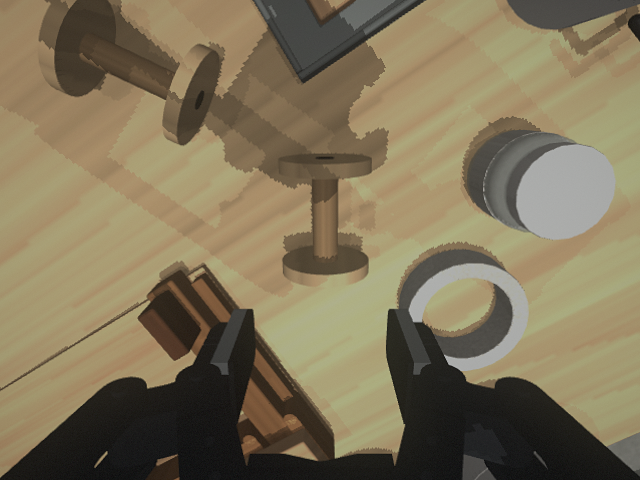

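View pics/s7.png

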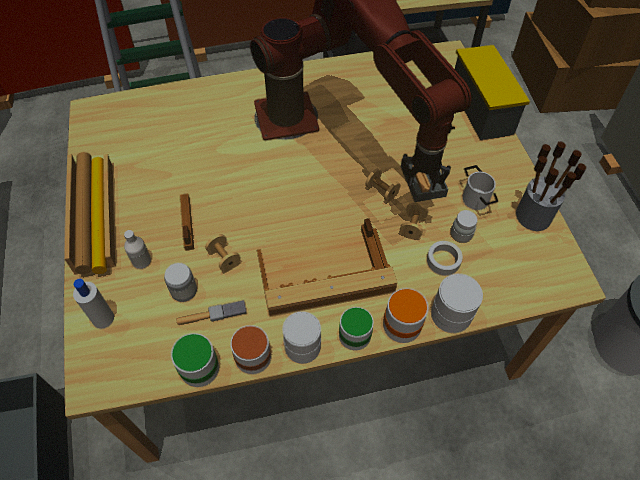

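```bash
python3 - <<'E'
from h import *
import pickle
im=pickle.load(open('w7.pkl','rb'))
for p in [(324,180),(326,245),(325,213)]: print(p,atz(im,*p,.045))
print(atz(im,324,158,.035)) 
print(proj(im,[[.5718,.2904,.035]]))
a,b=atz(im,324,178,.045),atz(im,326,247,.045); print(np.arctan2(*(b-a)[1::-1]))
E
```

```text
(324, 180) [0.54781368 0.30967798 0.045     ]
(326, 245) [0.5914548  0.28378199 0.045     ]
(325, 213) [0.56939038 0.29686163 0.045     ]
[0.53532042 0.31772917 0.035     ]
[[319.56083932 216.7163012 ]]
-0.5372757675307426
```

carry_out([
  [0,5,-60],
  [0,5,-120],
  [0,5,-165],
  [0,5,-186],
  [0,5,-186],
], turn=[0.03,0.03,0.03,0.03,0.03])

```text
time: 21.22
eef_pos: [0.5711, 0.2953, 0.0152]
eef_rot: [-0.348, 0.616, 0.348, 0.615]
wrist_force: [-0.3, -0.1, -0.9]
finger_gap: 0.0512
```

carry_out([
  [0,0,0],
  [0,0,0],
  [0,0,0],
  [0,0,0],
  [0,0,0],
  [0,0,40],
  [0,0,90],
  [0,0,120],
  [0,0,120],
], turn=[0,0,0,0,0,0,0,0,0], claw=0)

```text
time: 22.35
eef_pos: [0.5742, 0.2969, 0.1407]
eef_rot: [-0.349, 0.613, 0.348, 0.618]
wrist_force: [-0.6, 1.0, -1.3]
finger_gap: 0.0182
```

```bash
python3 - <<'E'
from h import *
snap('wrist','w8.png')
E
```

```text
(no output)
```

View pics/w8.png

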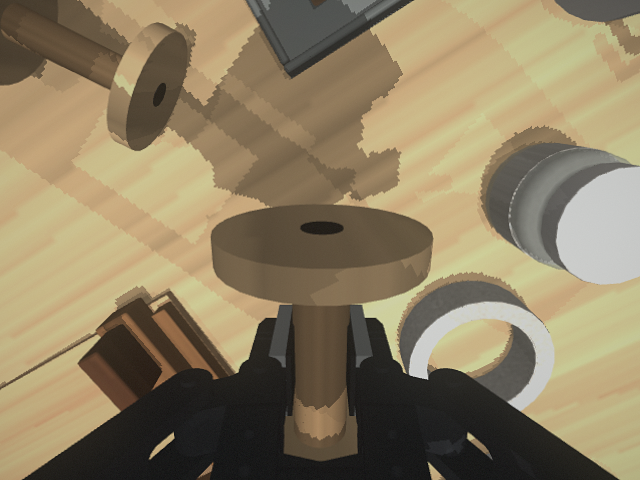

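carry_out([
  [16,-41,0],
  [32,-82,0],
  [48,-124,0],
  [64,-165,0],
  [80,-206,0],
  [80,-206,0],
  [80,-206,0],
  [80,-206,-40],
  [80,-206,-80],
  [80,-206,-105],
  [80,-206,-111],
  [80,-206,-111],
  [80,-206,-111],
], turn=[0.1,0.2,0.3,0.4,0.53,0.53,0.53,0.53,0.53,0.53,0.53,0.53,0.53])

```text
time: 24.02
eef_pos: [0.6506, 0.0915, 0.0255]
eef_rot: [-0.497, 0.503, 0.498, 0.502]
wrist_force: [-2.9, -0.5, 6.0]
finger_gap: 0.0181
```

carry_out([
  [0,0,0],
  [0,0,0],
  [0,0,0],
  [0,0,30],
  [0,0,80],
  [0,0,130],
  [-40,24,175],
  [-90,58,175],
  [-140,90,175],
  [-190,120,175],
  [-236,148,175],
  [-236,148,175],
  [-236,148,175],
], turn=[0,0,0,0,0,0,0.1,0.2,0.3,0.45,0.565,0.565,0.565], claw=42)

```text
time: 25.65
eef_pos: [0.4162, 0.238, 0.2007]
eef_rot: [0.618, -0.344, -0.617, -0.344]
wrist_force: [-0.7, -0.7, -0.3]
finger_gap: 0.0359
```

```bash
python3 - <<'E'
from h import *
import pickle
s=status.state(); print(s['time'],s['eef_pos'],s['joints'],s['finger_gap'])
im=snap('wrist','w9.png'); pickle.dump(im,open('w9.pkl','wb'))
for r in landmark_of('wrist','reel1_mid'): print(r['conf'],r['point'],atz(im,r['point'][1],r['point'][0],.035))
c=snap('scene','s9.png')
t=snap('top','t9.png')
E
```

```text
25.65 [0.41618585 0.23803535 0.20068757] [ 3.55133265e-01 -1.10505520e-01  1.93000413e+00 -4.08667951e-04
  1.32082016e+00 -1.76978378e+00] 0.035903589975945276
```

View pics/w9.png

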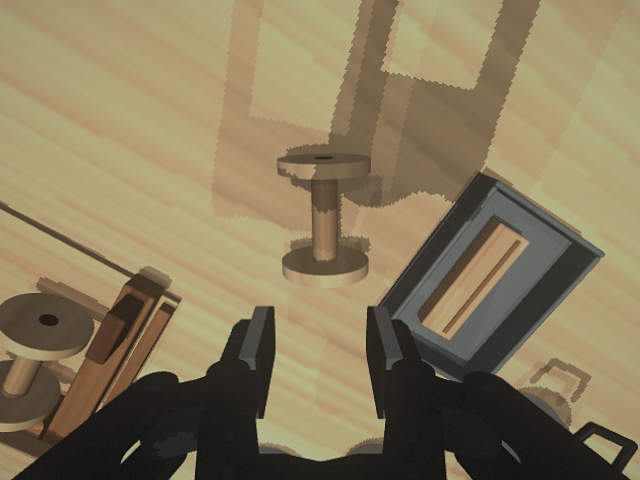

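View pics/s9.png

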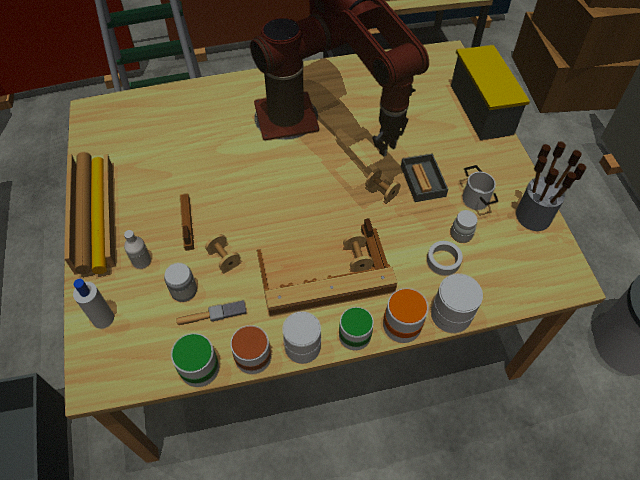

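View pics/t9.png

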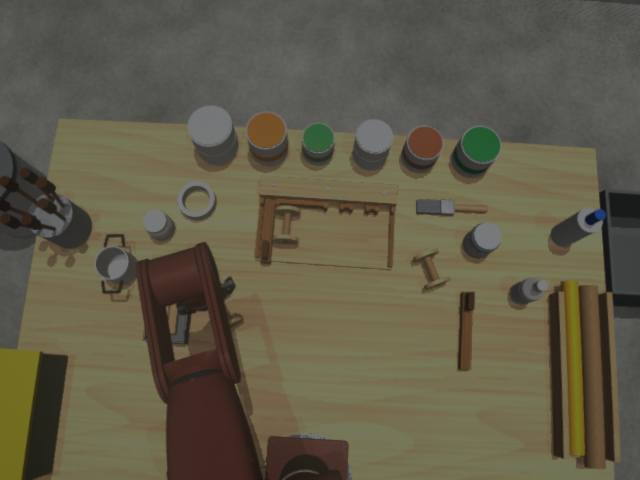

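```bash
python3 - <<'E'
from h import *
import pickle
im=pickle.load(open('w9.pkl','rb'))
a,b=atz(im,324,178,.045),atz(im,326,248,.045); print(a,b,(a+b)/2,np.arctan2(*(a-b)[1::-1]))
e=atz(im,323.5,157,.035); print(e)
E
```

```text
[0.3877441  0.22328769 0.045     ] [0.43311469 0.25343399 0.045     ] [0.41042939 0.23836084 0.045     ] -2.5551290645671427
[0.3759918  0.21561097 0.035     ]
```

carry_out([
  [-4,2,-60],
  [-4,2,-120],
  [-4,2,-165],
  [-4,2,-184],
  [-4,2,-184],
], turn=[0.03,0.03,0.03,0.03,0.03], claw=60)

```text
time: 26.48
eef_pos: [0.4106, 0.2388, 0.0144]
eef_rot: [-0.622, 0.337, 0.624, 0.334]
wrist_force: [-0.2, 0.2, 0.1]
finger_gap: 0.0512
```

carry_out([
  [0,0,0],
  [0,0,0],
  [0,0,0],
  [0,0,0],
  [0,0,0],
  [0,0,40],
  [0,0,90],
  [0,0,130],
  [0,0,130],
], turn=[0,0,0,0,0,0,0,0,0], claw=0)

```text
time: 27.6
eef_pos: [0.4143, 0.2411, 0.1504]
eef_rot: [0.625, -0.333, -0.621, -0.337]
wrist_force: [-0.1, 0.2, -1.2]
finger_gap: 0.0176
```

```bash
python3 - <<'E'
from h import *
import pickle
t=pickle.load(open('ims.pkl','rb'))['top']
a=cv2.imread('pics/t9.png')
def g(x):return np.clip(255*(x/255.)**0.6*1.1,0,255).astype(np.uint8)
cv2.imwrite('pics/t9z.png',g(cv2.resize(a[170:280,245:410],None,fx=4.8,fy=4.8,interpolation=cv2.INTER_CUBIC)))
E
```

```text
(no output)
```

View pics/t9z.png

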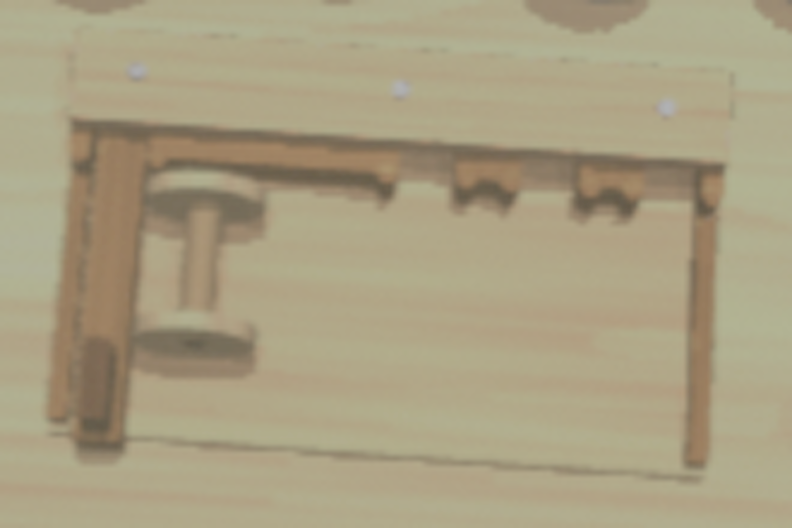

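carry_out([
  [48,-45,0],
  [95,-90,0],
  [143,-135,0],
  [190,-180,0],
  [238,-226,0],
  [238,-226,0],
  [238,-226,0],
  [238,-226,-50],
  [238,-226,-95],
  [238,-226,-115],
  [238,-226,-120],
  [238,-226,-120],
  [238,-223,-120],
  [238,-219,-120],
  [238,-219,-120],
], turn=[-0.12,-0.24,-0.36,-0.48,-0.594,-0.594,-0.594,-0.594,-0.594,-0.594,-0.594,-0.594,-0.594,-0.594,-0.594])

```text
time: 29.48
eef_pos: [0.65, 0.0214, 0.0267]
eef_rot: [-0.498, 0.502, 0.498, 0.502]
wrist_force: [-0.3, 0.5, -1.6]
finger_gap: 0.0177
```

carry_out([
  [0,0,-2],
  [0,1,-2],
  [0,2,-2],
  [0,3,-2],
  [0,3,-2],
], turn=[0,0,0,0,0])

```text
time: 30.1
eef_pos: [0.6508, 0.0228, 0.0259]
eef_rot: [-0.498, 0.502, 0.497, 0.503]
wrist_force: [-2.2, -3.3, 5.7]
finger_gap: 0.0186
```

carry_out([
  [0,0,0],
  [0,0,0],
  [0,0,0],
  [0,0,30],
  [0,0,80],
  [0,0,130],
  [0,0,176],
  [-94,-321,176],
  [-94,-321,176],
  [-94,-321,176],
  [-94,-321,176],
  [-94,-321,176],
  [-94,-321,176],
  [-94,-321,176],
  [-94,-321,176],
  [-94,-321,176],
  [-94,-321,176],
  [-94,-321,176],
  [-94,-321,176],
  [-94,-321,176],
], turn=[0,0,0,0,0,0,-0.18,-0.36,-0.54,-0.72,-0.9,-1.08,-1.26,-1.44,-1.62,-1.8,-1.98,-2.16,-2.34,-2.52], claw=42)

```text
time: 32.6
eef_pos: [0.5557, -0.2969, 0.2]
eef_rot: [0.328, 0.627, -0.328, 0.626]
wrist_force: [0.3, 0.7, 0.2]
finger_gap: 0.0358
```

carry_out([
  [0,0,0],
  [0,0,0],
  [0,0,0],
], turn=[-0.18,-0.18,-0.18], claw=60)

```text
time: 32.98
eef_pos: [0.5558, -0.297, 0.2002]
eef_rot: [0.38, 0.596, -0.38, 0.596]
wrist_force: [-0.0, 0.4, -0.5]
finger_gap: 0.0513
```

```bash
python3 - <<'E'
from h import *
import pickle
s=status.state(); print(s['time'],s['eef_pos'],s['joints'],s['finger_gap'])
im=snap('wrist','w10.png'); pickle.dump(im,open('w10.pkl','wb'))
c=snap('scene','s10.png')
t=snap('top','t10.png')
def g(x):return np.clip(255*(x/255.)**0.6*1.1,0,255).astype(np.uint8)
cv2.imwrite('pics/t10z.png',g(cv2.resize(t['frame'][170:380,245:500],None,fx=3,fy=2.8,interpolation=cv2.INTER_CUBIC)))
E
```

```text
32.975 [ 0.55577195 -0.29696727  0.20018709] [-6.15822748e-01  2.54833974e-01  1.54488253e+00  5.16528264e-05
  1.34207282e+00  5.19603119e-01] 0.05127675786588922
```

View pics/w10.png

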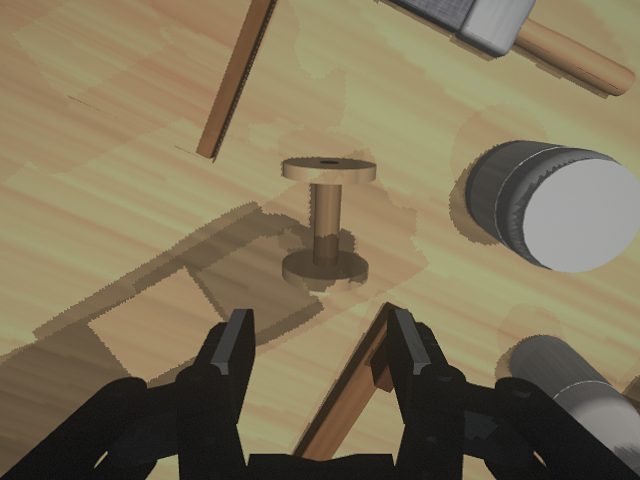

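View pics/t10z.png

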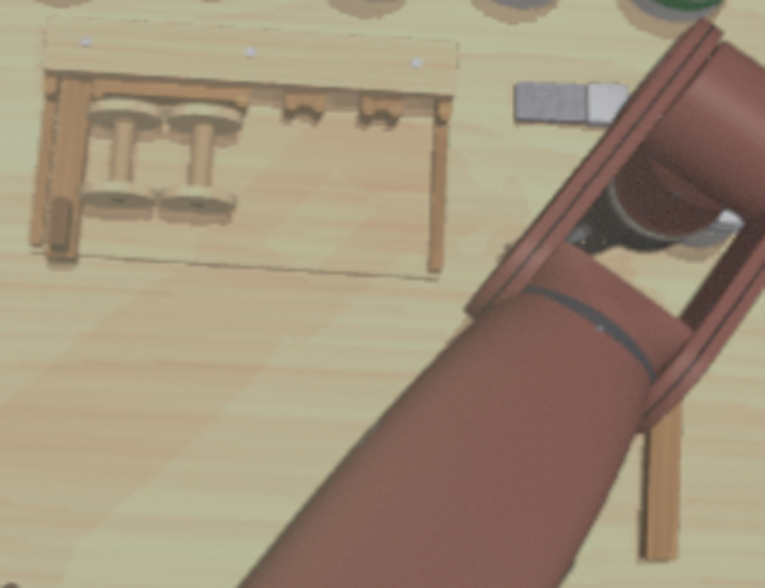

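```bash
python3 - <<'E'
from h import *
import pickle
im=pickle.load(open('w10.pkl','rb'))
a,b=atz(im,328,183,.045),atz(im,326,250,.045); print(a,b,(a+b)/2,np.arctan2(*(a-b)[1::-1]))
e=atz(im,329,162,.035); print(e)
E
```

```text
[ 0.58541979 -0.28965928  0.045     ] [ 0.53753393 -0.31060957  0.045     ] [ 0.56147686 -0.30013442  0.045     ] 0.4124143991787259
[ 0.59849008 -0.28449219  0.035     ]
```

carry_out([
  [3,-5,-60],
  [3,-5,-120],
  [3,-5,-165],
  [3,-5,-184],
  [3,-5,-184],
], turn=[-0.02,-0.02,-0.02,-0.02,-0.02])

```text
time: 33.75
eef_pos: [0.5582, -0.3017, 0.0155]
eef_rot: [0.387, 0.593, -0.387, 0.591]
wrist_force: [-0.3, -0.7, 0.7]
finger_gap: 0.0512
```

carry_out([
  [0,0,0],
  [0,0,0],
  [0,0,0],
  [0,0,0],
  [0,0,0],
  [0,0,40],
  [0,0,90],
  [0,0,130],
  [0,0,130],
], turn=[0,0,0,0,0,0,0,0,0], claw=0)

```text
time: 34.88
eef_pos: [0.5615, -0.304, 0.1522]
eef_rot: [0.387, 0.588, -0.387, 0.595]
wrist_force: [-0.1, -0.1, -1.2]
finger_gap: 0.0181
```

carry_out([
  [18,50,0],
  [36,100,0],
  [55,150,0],
  [73,200,0],
  [91,246,0],
  [91,246,0],
  [91,246,0],
  [91,246,-50],
  [91,246,-95],
  [91,246,-116],
  [91,246,-122],
  [91,246,-122],
  [91,249,-122],
  [91,252,-122],
  [91,254,-122],
  [91,254,-122],
], turn=[-0.1,-0.2,-0.3,-0.4,-0.42,-0.42,-0.42,-0.42,-0.42,-0.42,-0.42,-0.42,-0.42,-0.42,-0.42,-0.42])

```text
time: 36.88
eef_pos: [0.6512, -0.0487, 0.0258]
eef_rot: [0.502, 0.497, -0.502, 0.499]
wrist_force: [-0.5, -3.6, 6.3]
finger_gap: 0.018
```

carry_out([
  [0,0,0],
  [0,0,0],
  [0,0,0],
  [0,0,30],
  [0,0,80],
  [0,0,130],
  [0,0,176],
  [-30,-60,176],
  [-60,-115,176],
  [-88,-170,176],
  [-115,-230,176],
  [-145,-290,176],
  [-176,-353,176],
  [-176,-353,176],
  [-176,-353,176],
  [-176,-353,176],
], turn=[0,0,0,0,0,0,0,0,0,0,0,0,0,0,0,0], claw=42)

```text
time: 38.88
eef_pos: [0.4746, -0.3995, 0.2]
eef_rot: [0.502, 0.499, -0.501, 0.498]
wrist_force: [1.2, -0.2, 0.8]
finger_gap: 0.036
```

```bash
python3 - <<'E'
from h import *
import pickle
s=status.state(); print(s['time'],s['eef_pos'],s['joints'],s['finger_gap'])
im=snap('wrist','w11.png'); pickle.dump(im,open('w11.pkl','wb'))
for r in landmark_of('wrist','bar2_handle'): print(r['conf'],r['point'],atz(im,r['point'][1],r['point'][0],.044))
c=snap('scene','s11.png')
t=snap('top','t11.png'); pickle.dump((t,c),open('ts11.pkl','wb'))
def g(x):return np.clip(255*(x/255.)**0.6*1.1,0,255).astype(np.uint8)
cv2.imwrite('pics/t11z.png',g(cv2.resize(t['frame'][170:280,245:410],None,fx=4.8,fy=4.8,interpolation=cv2.INTER_CUBIC)))
E
```

```text
38.875 [ 0.47455985 -0.39950873  0.20004327] [-8.27210598e-01  2.32523872e-01  1.57172047e+00  7.93558264e-04
  1.33814777e+00  7.50327396e-01] 0.0359732719890918
0.63 [225.1, 322.7] [ 0.47216027 -0.4010746   0.044     ]
```

View pics/w11.png

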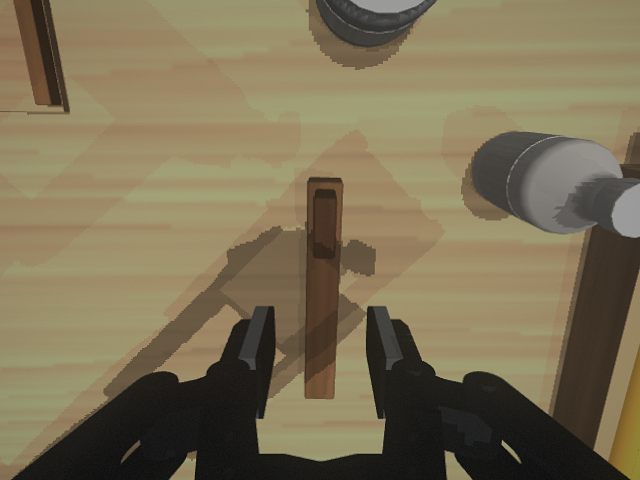

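View pics/t11z.png

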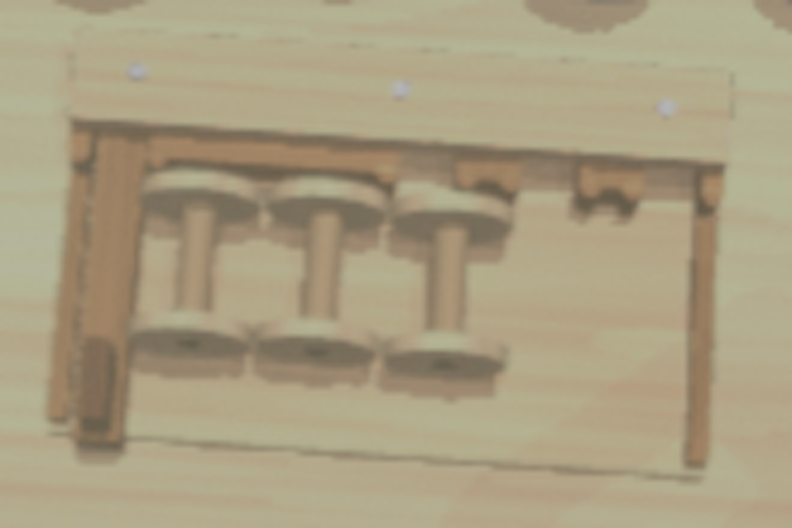

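View pics/t11.png

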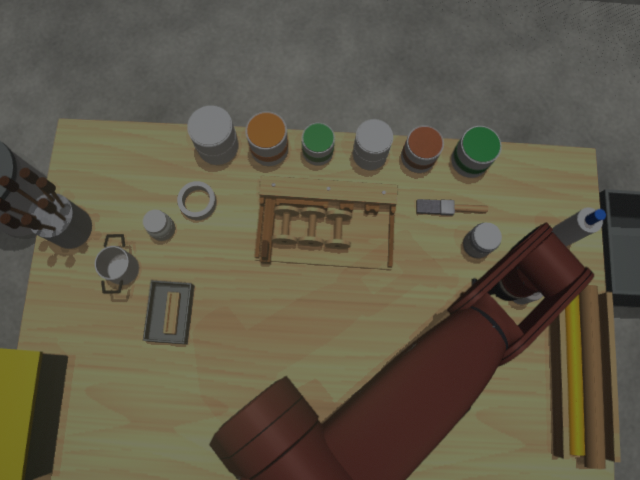

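```bash
python3 - <<'E'
from h import *
import pickle
im=pickle.load(open('w11.pkl','rb'))
a,b=atz(im,325,184,.026),atz(im,319.8,396,.026); print(a,b,np.arctan2(*(b-a)[1::-1]), np.linalg.norm(a-b))
print(atz(im,325,222,.062))
E
```

```text
[ 0.50050113 -0.40306779  0.026     ] [ 0.30090604 -0.39769158  0.026     ] 3.11466357697117 0.19966749211310394
[ 0.47952458 -0.40268299  0.062     ]
```

carry_out([
  [-2,-2.5,-60],
  [-2,-2.5,-120],
  [-2,-2.5,-150],
  [-2,-2.5,-166],
  [-2,-2.5,-166],
], turn=[-0.017,-0.017,-0.017,-0.017,-0.017])

```text
time: 39.7
eef_pos: [0.4718, -0.4028, 0.0338]
eef_rot: [0.506, 0.494, -0.506, 0.493]
wrist_force: [0.3, 0.5, 0.6]
finger_gap: 0.0363
```

carry_out([
  [0,0,0],
  [0,0,0],
  [0,0,0],
  [0,0,0],
  [0,0,0],
  [0,0,40],
  [0,0,90],
  [0,0,140],
  [0,0,180],
  [0,0,180],
], turn=[0,0,0,0,0,0,0,0,0,0], claw=0)

```text
time: 40.95
eef_pos: [0.4734, -0.4054, 0.219]
eef_rot: [-0.506, -0.491, 0.506, -0.497]
wrist_force: [0.5, -0.4, -2.0]
finger_gap: 0.0148
```

carry_out([
  [0,20,0],
  [0,40,0],
  [0,60,0],
  [5,80,0],
  [5,100,0],
  [10,120,0],
  [10,140,0],
  [15,160,0],
  [15,180,0],
  [20,200,0],
  [20,220,0],
  [25,240,0],
  [25,260,0],
  [30,280,0],
  [35,298,0],
  [40,298,0],
  [40,298,0],
  [40,298,0],
  [40,298,0],
  [40,298,0],
], turn=[0.18,0.36,0.54,0.72,0.9,1.08,1.26,1.44,1.62,1.8,1.98,2.16,2.34,2.52,2.7,2.88,3.06,3.159,3.159,3.159])

```text
time: 43.45
eef_pos: [0.5111, -0.1054, 0.2131]
eef_rot: [-0.497, 0.503, 0.498, 0.502]
wrist_force: [0.2, -0.1, -1.9]
finger_gap: 0.0148
```

carry_out([
  [0,0,-60],
  [0,0,-120],
  [0,0,-160],
  [0,0,-160],
  [0,0,-160],
], turn=[0,0,0,0,0])

```text
time: 44.08
eef_pos: [0.513, -0.106, 0.0559]
eef_rot: [-0.499, 0.502, 0.497, 0.502]
wrist_force: [0.5, -0.7, -1.8]
finger_gap: 0.015
```

```bash
python3 - <<'E'
from h import *
s=status.state(); print(s['time'],s['eef_pos'],s['wrist_force'])
c=snap('scene','s12.png')
t=snap('top','t12.png')
def g(x):return np.clip(255*(x/255.)**0.6*1.1,0,255).astype(np.uint8)
cv2.imwrite('pics/t12z.png',g(cv2.resize(t['frame'][170:280,245:410],None,fx=4.8,fy=4.8,interpolation=cv2.INTER_CUBIC)))
cv2.imwrite('pics/s12z.png',g(cv2.resize(c['frame'][200:310,250:400],None,fx=5,fy=5,interpolation=cv2.INTER_CUBIC)))
E
```

```text
44.075 [ 0.51295723 -0.10600545  0.0558737 ] [ 0.50978964 -0.67150064 -1.78904694]
```

View pics/t12z.png

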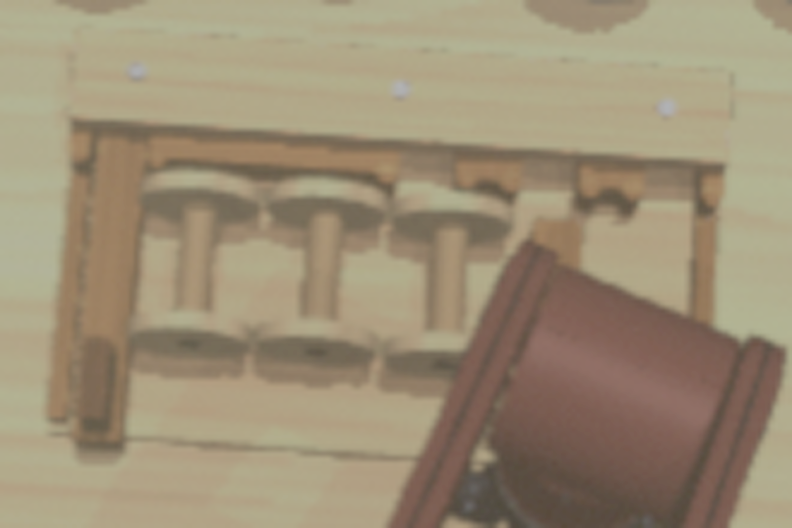

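View pics/s12z.png

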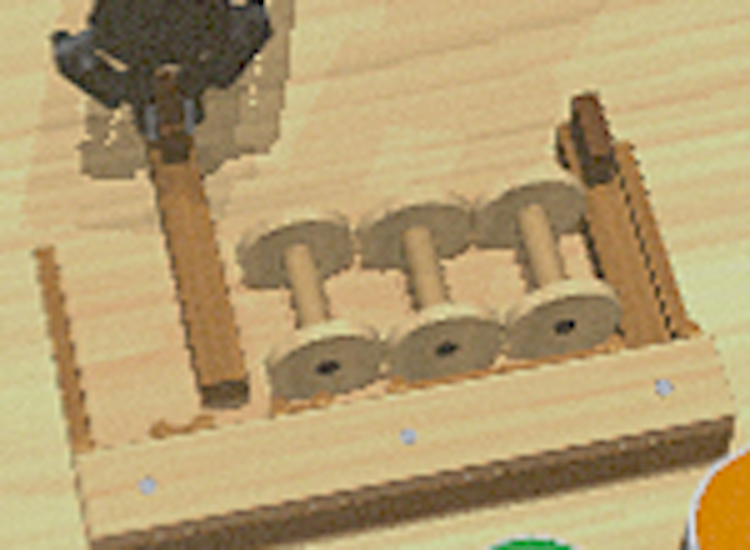

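carry_out([
  [0,4,-6],
  [0,4,-10],
  [0,4,-10],
  [0,4,-10],
], turn=[0,0,0,0])

```text
time: 44.68
eef_pos: [0.5117, -0.1016, 0.0443]
eef_rot: [-0.498, 0.502, 0.498, 0.502]
wrist_force: [0.4, 0.6, -1.8]
finger_gap: 0.0147
```

```bash
python3 - <<'E'
from h import *
s=status.state(); print(s['time'],s['eef_pos'],s['wrist_force'])
c=snap('scene','s13.png')
t=snap('top','t13.png')
def g(x):return np.clip(255*(x/255.)**0.6*1.1,0,255).astype(np.uint8)
A=cv2.resize(t['frame'][190:240,325:395],None,fx=9,fy=9,interpolation=cv2.INTER_CUBIC)
cv2.imwrite('pics/t13z.png',g(A))
cv2.imwrite('pics/s13z.png',g(cv2.resize(c['frame'][250:310,260:340],None,fx=9,fy=9,interpolation=cv2.INTER_CUBIC)))
E
```

```text
44.675 [ 0.5117385  -0.10156605  0.04431036] [ 0.3603288   0.56709038 -1.82218592]
```

View pics/t13z.png

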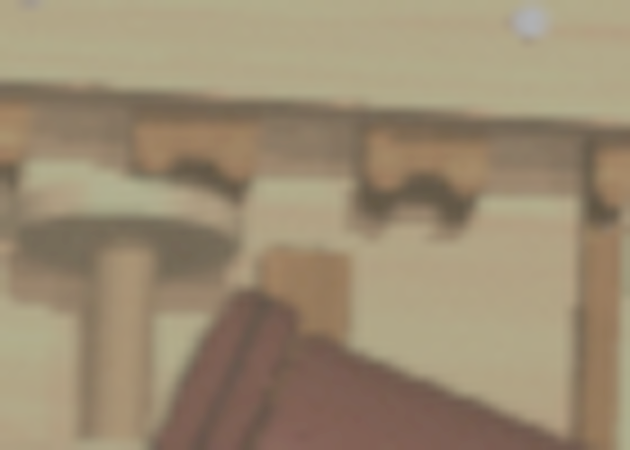

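View pics/s13z.png

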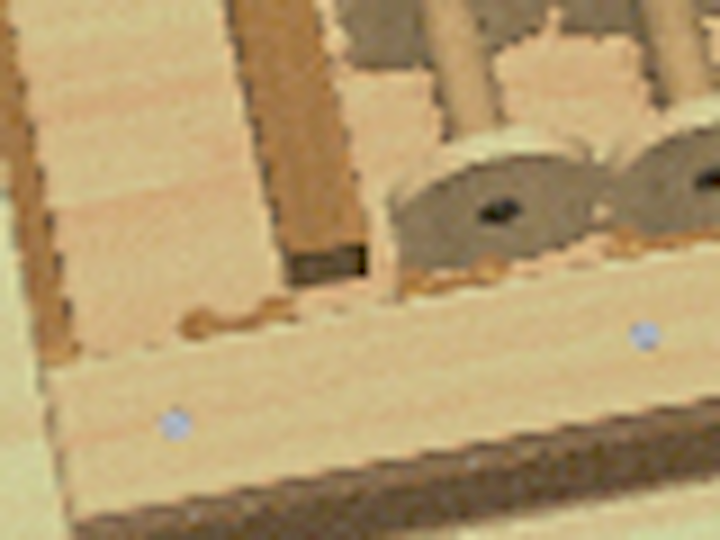

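carry_out([
  [0,0,-1],
  [10,0,-1],
  [20,0,-1],
  [30,0,-1],
  [40,0,-1],
  [45,0,-1],
  [45,0,-1],
], turn=[0,0,0,0,0,0,0])

```text
time: 45.65
eef_pos: [0.5577, -0.1018, 0.0441]
eef_rot: [-0.498, 0.502, 0.498, 0.502]
wrist_force: [-0.0, 0.3, 6.3]
finger_gap: 0.0149
```

carry_out([
  [2,0,0],
  [4,0,0],
  [4,0,0],
], turn=[0,0,0])

```text
time: 46.02
eef_pos: [0.561, -0.1017, 0.0441]
eef_rot: [-0.498, 0.502, 0.498, 0.502]
wrist_force: [-4.6, 1.1, 7.1]
finger_gap: 0.0146
```

carry_out([
  [2,0,0],
  [4,0,0],
  [4,0,0],
], turn=[0,0,0])

```text
time: 46.4
eef_pos: [0.565, -0.1018, 0.0441]
eef_rot: [-0.498, 0.502, 0.498, 0.502]
wrist_force: [-3.6, 0.7, 7.9]
finger_gap: 0.0152
```

carry_out([
  [2,0,0],
  [4,0,0],
  [4,0,0],
], turn=[0,0,0])

```text
time: 46.78
eef_pos: [0.569, -0.1018, 0.0441]
eef_rot: [-0.498, 0.502, 0.498, 0.502]
wrist_force: [-3.7, 0.3, 8.0]
finger_gap: 0.0152
```

carry_out([
  [2,0,0],
  [4,0,0],
  [4,0,0],
], turn=[0,0,0])

```text
time: 47.15
eef_pos: [0.573, -0.1018, 0.0441]
eef_rot: [-0.498, 0.502, 0.498, 0.502]
wrist_force: [-5.0, 0.1, 7.4]
finger_gap: 0.0151
```

carry_out([
  [2,0,0],
  [4,0,0],
  [4,0,0],
], turn=[0,0,0])

```text
time: 47.52
eef_pos: [0.577, -0.1018, 0.0441]
eef_rot: [-0.498, 0.502, 0.498, 0.502]
wrist_force: [-4.2, 0.3, 7.9]
finger_gap: 0.015
```

carry_out([
  [2,0,0],
  [4,0,0],
  [4,0,0],
], turn=[0,0,0])

```text
time: 47.9
eef_pos: [0.579, -0.1018, 0.0441]
eef_rot: [-0.497, 0.503, 0.499, 0.501]
wrist_force: [-13.6, -0.0, 15.1]
finger_gap: 0.0152
```

carry_out([
  [2,0,0],
  [4,0,0],
  [4,0,0],
], turn=[0,0,0])

```text
time: 48.28
eef_pos: [0.5792, -0.1019, 0.044]
eef_rot: [-0.495, 0.505, 0.502, 0.499]
wrist_force: [-29.9, -1.7, 27.2]
finger_gap: 0.0147
```

carry_out([
  [-2,0,0],
  [-4,0,0],
  [-6,0,0],
  [-6,0,0],
], turn=[0,0,0,0])

```text
time: 48.78
eef_pos: [0.5791, -0.1019, 0.044]
eef_rot: [-0.498, 0.502, 0.498, 0.502]
wrist_force: [-3.5, 0.5, 5.6]
finger_gap: 0.015
```

carry_out([
  [0,0,0],
  [0,0,0],
  [0,0,0],
  [0,0,0],
  [0,0,40],
  [0,0,90],
  [0,0,140],
  [-50,0,170],
  [-100,0,180],
  [-100,0,180],
], turn=[0,0,0,0,0,0,0,0,0,0], claw=45)

```text
time: 50.02
eef_pos: [0.4768, -0.1014, 0.2242]
eef_rot: [-0.498, 0.502, 0.497, 0.502]
wrist_force: [0.6, -0.3, -0.8]
finger_gap: 0.0387
```

```bash
python3 - <<'E'
from h import *
s=status.state(); print(s['time'],s['eef_pos'],s['wrist_force'])
c=snap('scene','s14.png')
t=snap('top','t14.png')
def g(x):return np.clip(255*(x/255.)**0.6*1.1,0,255).astype(np.uint8)
cv2.imwrite('pics/t14z.png',g(cv2.resize(t['frame'][170:280,245:410],None,fx=4.8,fy=4.8,interpolation=cv2.INTER_CUBIC)))
cv2.imwrite('pics/s14z.png',g(cv2.resize(c['frame'][200:310,250:400],None,fx=5,fy=5,interpolation=cv2.INTER_CUBIC)))
E
```

```text
50.025 [ 0.47678529 -0.10142424  0.22423911] [ 0.55650843 -0.27355967 -0.84300478]
```

View pics/t14z.png

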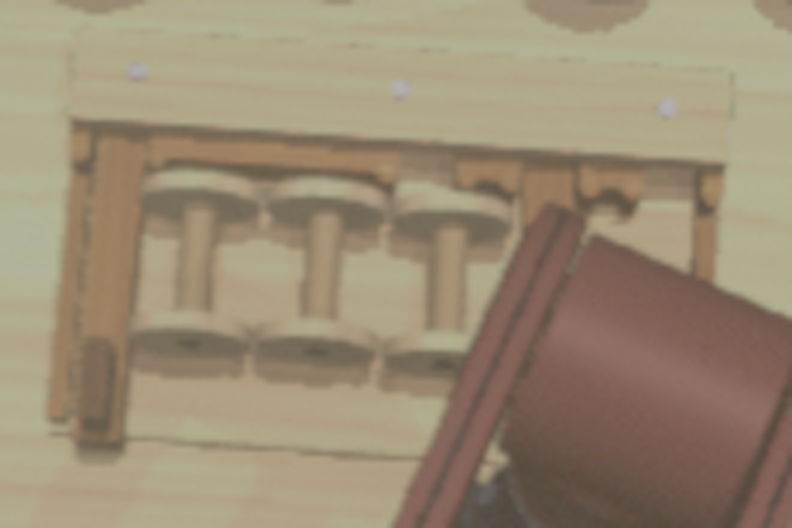

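View pics/s14z.png

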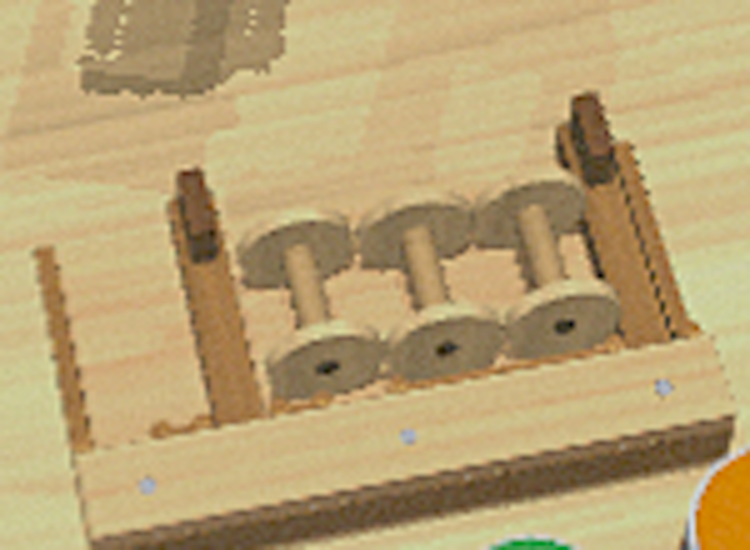

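View pics/s14.png

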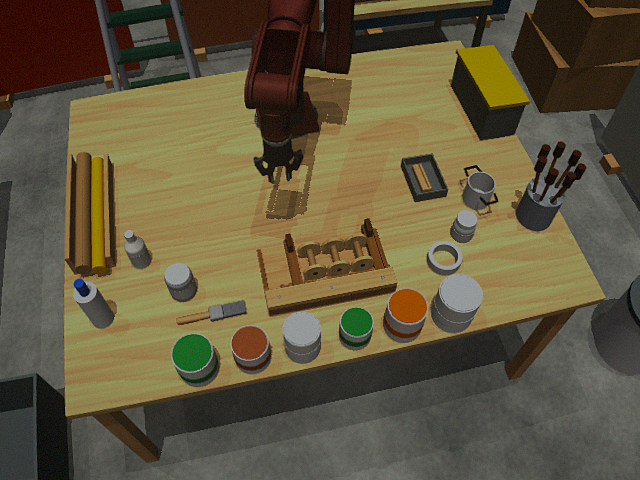

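```bash
python3 - <<'E'
from h import *
print(ticket.finish_job())
E
```

```text
the job is handed in; nothing more can be done
None
```

The job is done and handed in after about 50 s of robot time. I made every move in one attempt, and nothing had to be redone.

- **Offcut:** it is in the grey box. The top view placed it at about the box centre, and it still shows there in the last scene view.
- **First bar:** it is in the end slot. The stop was felt at TCP x ≈ 0.576 m, where the force rose to about 46 N with no further motion. The pictures show it has not shifted since.
- **Reels:** three were present. They lie in a tight row from the end bar, with their axes along the slots.
- **Second bar:** it is in the third slot (stop2), the first one past the last reel. The stop was felt at TCP x ≈ 0.579 m, at about 30 N. The last pictures show it upright and under the roof, though the arm hid most of it in the top view.
- **Bystanders:** the jar, tape, brush, tin, tub and bottle look unmoved, and the gripper is clear of everything.

**Checks that disagreed:**
- The cameras differed by up to 7 mm on rack x and 4 mm on rack y.
- Before the second bar went in, the top and scene views differed by about 3 mm, in opposite directions, on its side offset. It slid in with almost no side force.
- The depth of the first bar's stop behind the slot mouth comes out at 39 to 47 mm depending on the camera. My best estimate is 46 mm, inside the stated 40 to 58 mm. I did not work out a separate depth for the second bar.

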